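# Interleave two graphite plates in the corner tray and pin the pack

### The arm

A 7-joint arm with a two-finger parallel gripper is mounted at the origin on a cart in front of the work surface, level with it; the furniture and walls round the work are solid. World frame = base frame: x ahead of the robot, y to its left, z up, the work surface at z = 0. Lengths are in m, angles in rad, forces in N, time in s.
With the tool pointing down it reaches from about 0.425 to 0.925 m from the base axis. Payload 6.8 kg.
Tool frame: the origin (TCP) lies at the very end of the fingers, on their centre line; the grasp point (between the pads) lies 19 mm behind it (bot.grip_depth is the distance from the TCP to the grasp point, in m); z points along the fingers, y is the direction in which the jaws open and shut (so a half turn about z gives the same grasp; the last joint's range is limited). The gripper opens to 85 mm and grips with 20 to 120 N. Pads are 22 mm wide; open, the fingers measure 114 mm over their backs; the gripper's body (76 mm by 85 mm) begins 54 mm behind the grasp point. The pads swing forward as they close: fully open they stand 13 mm farther back than shut.
Start: joints at [-1.326, 0.477, 0.022, 1.555, -0.011, 1.109, -0.083], TCP at [0.233, 0.633, 0.231] pointing down, gripper open.
Joint ranges: [-2.96, 2.96], [-0.34, 2.1], [-1.41, 1.46], [0.24, 2.44], [-1.37, 4.51], [0.17, 1.92], [-2.96, 2.96]. Speed limits (rad/s): [2.39, 2.39, 3.14, 3.14, 3.14, 3.14, 3.14].

### API

Orientations are given as a unit quaternion [w, x, y, z].
In Python, from station import bot gives the robot as it stands.
- The arm moves only by the tool step_arm, never from a script. Its argument "increments" is a list of rows, each a list of 7 numbers: the shift along the world's x, y, z in m, then the turn, a rotation vector about the world's x, y, z in degrees, then the gripper command: -1 is fully open, 1 is shut, values between are in proportion. In form: [[dx, dy, dz, rx, ry, rz, fingers], ...]. A call has 1 to 10 rows; each row is the pose to reach, as a shift and turn from the pose commanded when the call began; what a row does not reach only later rows make up. A row lasts 1/12 s, in which the tool goes at most 41.7 mm and 7.16 degrees, less where a joint would pass 70% of its speed; a pose out of reach is approached as far as the arm can. A call with a gripper value outside its range is refused whole. The fingers move at their own pace and stop on an object; "force" is the grip in N (left out, the last holds). Time passes only in rows, so rows that repeat a pose let the fingers close. It gives the time, the measured TCP pose, the force and the opening at its end, in the units of the state.
- bot.get_obs(): the state, without advancing time (a new reading comes with each control period).
- bot.read_camera(name): name is "side" or "top"; returns a dict with "color" (384x512x3 uint8, red, green, blue), "intrinsics" (3x3 intrinsics, pixels), "D" ([k1, k2, p1, p2, k3] as OpenCV has them; the pictures are not rectified), "extrinsics" (4x4, takes a point from camera to world coordinates). Camera axes: x right, y up, looking along -z (the intrinsics and any distortion apply to the point x, -y, -z); pixel columns grow to the right and rows downward; lengths in m; the calibration is good to about 2 mm. A picture is of the moment at which its call begins. There is no depth.
- bot.hand_in(): hands the job in, once; it reports no verdict.
Trained networks look in the newest picture that a camera, given by its name, has taken for a name from the list of things; names that differ only in an ending like _2 or _b are one class to them, and where a whole thing is asked for, a point or a joint stands for the part that bears it (a point fixed in the world has none). Each returns a list of dicts, best first, with "conf" (0 to 1); they miss things now and then, are a little off and sometimes report something else, mostly with a low value. They report only what shows in the picture. A call takes as long as a camera call.
- bot.recognise(thing, camera): "location" ([column, row] as shares, 0 to 1, of the picture: columns of its width, rows of its height, amid what is visible of it).
- bot.place_of(thing, camera): "location" ([column, row] as shares, 0 to 1, of the picture: columns of its width, rows of its height: a listed point, or the origin of a listed thing).
The state is a dict: "t": time; "q": joint angles; "joint_vel": joint speeds; "joint_torque": joint torques, N m; "eef_pos": TCP position; "tool_rot": TCP orientation; "contact_force": force on the tool from outside, world axes, zero at the start; "torque": the same for the moment, N m; "gripper_width": opening from 0.0 (shut) to 1.0 (fully open).
Only numpy, scipy, OpenCV 4.12 (cv2) and the standard library are available. Lean on these libraries where they do the work, as an engineer would, in place of code of your own. Each camera call takes 0.05 s, during which the arm holds its last target.

### The job

Pack the two graphite plates for storage, all sheets snug in the tray's fenced corner so that their holes line up: first press lightly on the plate lying loose in the tray and draw it home into the corner, then slide the cork board off the low front shelf over it, then the second plate off the side shelf over the cork. Push until each sheet bears on both fences, but gently, without ramming; bare graphite must never touch graphite. Finally lock the pack with the wooden-handled pin from the drilled block, put down through all three sheets until its collar rests on the top plate, let go of it, and leave the other things on the bench alone.

Things in the scene. Friction and masses are not known exactly. Their poses are not given: they have to be found in the camera images.
- corner_tray: fixed plywood tray; origin on the bench under the centre of a sheet pushed home in the corner; x towards the back fence, y towards the left fence. The thin aluminium fences' inner faces are at x +40 and y +55 mm, their tops 54 mm high. The well floor, 18 mm high, spans x -45 to +40, y -60 to +55 mm: 5 mm more than a sheet each way
- front_shelf (a point): middle of the edge where the front shelf meets the well, on its top: tray x -45, y 0, 29.5 mm high. The shelf spans tray x -110 to -45, y -70 to +55 mm (a sheet overhangs its front); the left fence runs along shelf and well, so a sheet slid along it goes on to the well and up to the back fence
- side_shelf (a point): middle of the edge where the side shelf meets the well, on its top: tray x 0, y -60, 37.5 mm high. The shelf spans tray x -45 to +40, y -189 to -60 mm; the back fence runs along well and shelf, so a sheet slid along it goes on to the well and up to the left fence
- tray_hole (a point): mouth of the 12 mm hole in the well floor, 15 mm deep, at x -18, y -26 mm in the tray, 18 mm high
- lower_plate: loose dark graphite plate, 80 x 110 x 10 mm, about 190 g, lying loose in the well, 3 to 5 mm off both fences, its top 1.5 mm below the front shelf so that its edges cannot be reached, only its face; slides easily on the waxed wood (friction about 0.2). Origin at the centre of its underside. Home: tray x 0, y 0, origin 18 mm high. A 13 mm hole goes through at x -18, y -26 mm
- interleaf: loose cork board, 80 x 110 x 8 mm, about 60 g, lying on the front shelf, a little off the left fence and a little turned; origin and 13 mm hole as on the plates. Home: tray x 0, y 0, origin 28 mm above the bench (it drops 1.5 mm from the shelf on to the lower plate)
- upper_plate: loose dark graphite plate, 80 x 110 x 10 mm, about 190 g, lying on the side shelf, a little off the back fence and a little turned; origin and 13 mm hole as on the other plate. Home: tray x 0, y 0, origin 36 mm above the bench (it drops 1.5 mm from the shelf on to the cork)
- interleaf_hole (a point): centre of the upper mouth of the cork board's hole
- upper_plate_hole (a point): centre of the upper mouth of the upper plate's hole
- lock_pin: loose locking pin, 98 mm long, 90 g; origin at its tip, z along it up to the handle. Steel shank 10 mm thick, 40 mm long, its last 3 mm tapered to 7 mm; brass collar 26 mm wide from 40 to 44 mm; turned wooden handle about 21 mm thick from 44 to 98 mm. It stands in the drilled block, tip 6 mm above the bench. Fully in, its collar lies on the upper plate and its tip is again 6 mm above the bench
- pin_block: fixed wooden block with two holes, 50 x 84 x 46 mm, origin at the centre of its underside; the pin stands in the hole at y -18 mm, 43 mm deep; the other hole is empty
- bead_dish: bystander: enamel dish of beads, 85 mm wide, 17 mm high
- pliers: bystander: pliers, 133 mm long
- small_graphite: bystander: small graphite marver pad, 52 x 82 x 11 mm, no hole
- pink_stone: bystander: pink dressing stone, 85 mm long
- tweezers: bystander: steel tweezers, 190 mm long
- needle_file: bystander: file with a wooden handle, 158 mm long
- cork_block: bystander: cork block, 60 mm long

How it is judged:
On the way, in this order (a step that is already met when the one before it is completed fails the run):
1. the lower plate lies square and home in the corner of the well (x of lower_plate in the frame of corner_tray above -0.0025 m and y of lower_plate in the frame of corner_tray above -0.0025 m and angle between the x axis of lower_plate and the x axis of corner_tray, either way round below 0.04 rad and z of lower_plate in the frame of corner_tray below 0.019 m and x of interleaf in the frame of corner_tray below -0.06 m), for 0.2 s.
2. the cork board lies flat and home on the lower plate, nothing on it yet (x of interleaf in the frame of corner_tray between -0.0025 and 0.0025 m and y of interleaf in the frame of corner_tray between -0.004 and 0.0025 m and z of interleaf in the frame of corner_tray below 0.029 m and angle between interleaf's own z axis and vertical below 0.03 rad and contact force between upper_plate and interleaf below 0.05 N), for 0.2 s.
3. the second plate lies flat and home on the cork board (x of upper_plate in the frame of corner_tray between -0.0025 and 0.0025 m and y of upper_plate in the frame of corner_tray between -0.0025 and 0.0025 m and z of upper_plate in the frame of corner_tray below 0.037 m and angle between upper_plate's own z axis and vertical below 0.03 rad and horizontal distance between lock_pin and tray_hole above 0.03 m), for 0.2 s.
At the end, for the whole second after the job is handed in: Lower plate, cork board and upper plate lie flat on one another in that order, the lower one within 2.5 mm and the others within 3 mm of home in the corner, square to 0.04 rad; the pin stands upright through all three into the tray hole, its collar within 2.5 mm of the upper plate; all at rest (x of lower_plate in the frame of corner_tray above -0.0025 m and y of lower_plate in the frame of corner_tray above -0.0025 m and z of lower_plate in the frame of corner_tray below 0.019 m and x of each of interleaf, upper_plate in the frame of corner_tray above -0.003 m and y of each of interleaf, upper_plate in the frame of corner_tray above -0.003 m and z of interleaf in the frame of corner_tray between 0.027 and 0.029 m and z of upper_plate in the frame of corner_tray between 0.035 and 0.037 m and angle between each of interleaf, upper_plate's own z axis and vertical below 0.03 rad and angle between the x axis of each of upper_plate, interleaf, lower_plate and the x axis of corner_tray, either way round below 0.04 rad and horizontal distance between lock_pin and tray_hole below 0.003 m and angle between lock_pin's own z axis and vertical below 0.08 rad and z of lock_pin in the frame of corner_tray below 0.0085 m and linear speed of each of lock_pin, upper_plate, interleaf below 0.01 m/s); the robot touches nothing.
It fails at once if bare graphite touches graphite (contact force between upper_plate and lower_plate above 0.3 N).
It fails at once if the fingers press on the lower plate with over 80 N (contact force between the fingers and lower_plate above 80 N).
It fails at once if the cork board is rammed against the tray (contact force between interleaf and corner_tray above 80 N).
It fails at once if the upper plate is rammed against the tray (contact force between upper_plate and corner_tray above 80 N).
It fails at once if a bystander is shifted by more than 20 mm (distance of any of bead_dish, pliers, small_graphite, pink_stone, tweezers, needle_file, cork_block from where it was at the start of the episode above 0.02 m).
It also fails if it takes over 72 s, if anything falls off the work surface, if the arm or the gripper's body presses on something with over 40 N, if the wrist force passes 120 N, or if a joint passes its speed limit or range.

## Working session

There is one attempt and no reset: what is moved stays moved. The work goes in short steps, Python scripts to look and compute and a tool call to move; the robot and the scene stay as the last step left them, time stands still between calls to the robot, and variables do not carry over. Pictures are saved under pics/ and viewed, and the job is handed in when it is done.

Besides the shell and the picture viewer there is one more tool, called after "Request:" as name([rows], argument=value, ...), one row to a line, values as JSON. step_arm: Moves the arm, as the interface text tells. Its arguments: {"type":"object","properties":{"increments":{"type":"array","items":{"type":"array","items":{"type":"number"}}},"force":{"type":"number"}},"required":["increments"]}

```bash
ls; mkdir -p pics; cat > h.py <<'E'
import numpy as np, cv2
from station import bot
def cam(n,save=None,crop=None,scale=1):
    c=bot.read_camera(n); 
    if save:
        im=c["color"][:,:,::-1].copy()
        if crop: x0,y0,x1,y1=crop; im=im[y0:y1,x0:x1]
        if scale!=1: im=cv2.resize(im,None,fx=scale,fy=scale,interpolation=cv2.INTER_CUBIC)
        cv2.imwrite("pics/"+save,im)
    return c
def ray(c,uv):
    K=np.array(c["intrinsics"],float);D=np.array(c["D"],float);E=np.array(c["extrinsics"],float)
    p=cv2.undistortPoints(np.array([[uv]],float),K,D)[0,0]
    d=E[:3,:3]@np.array([p[0],-p[1],-1.0]); return E[:3,3],d
def atz(c,uv,z):
    o,d=ray(c,uv); return o+d*(z-o[2])/d[2]
def proj(c,P):
    K=np.array(c["intrinsics"],float);D=np.array(c["D"],float);E=np.array(c["extrinsics"],float)
    q=(np.array(P,float).reshape(-1,3)-E[:3,3])@E[:3,:3]; q=q*np.array([1,-1,-1])
    return cv2.projectPoints(q,np.zeros(3),np.zeros(3),K,D)[0].reshape(-1,2)
def tri(c1,u1,c2,u2):
    A=[];b=[]
    o1,d1=ray(c1,u1);o2,d2=ray(c2,u2);d1/=np.linalg.norm(d1);d2/=np.linalg.norm(d2)
    M=np.zeros((3,3));v=np.zeros(3)
    for o,d in((o1,d1),(o2,d2)):
        Q=np.eye(3)-np.outer(d,d);M+=Q;v+=Q@o
    return np.linalg.solve(M,v)
E
python3 - <<'E'
from h import *
c=cam("top","t0.png",scale=1.5);s=cam("side","s0.png",scale=1.5)
for n,k in(("top",c),("side",s)):
    print(n,np.round(k["extrinsics"],3).tolist(),np.round(k["intrinsics"],1).tolist(),k["D"])
for t in "corner_tray front_shelf side_shelf tray_hole lower_plate interleaf upper_plate interleaf_hole upper_plate_hole lock_pin pin_block".split():
    for n in("top","side"):
        print(t,n,[(np.round(np.array(r["location"])*[512,384],1).tolist(),round(r["conf"],2)) for r in bot.place_of(t,n)[:3]])
o=bot.get_obs();print(o)
E
```

```text
pics
top [[-0.003, 0.986, -0.168, 0.372], [-1.0, 0.001, 0.023, -0.056], [0.023, 0.168, 0.985, 1.062], [0.0, 0.0, 0.0, 1.0]] [[375.5, 0.0, 262.0], [0.0, 375.5, 184.7], [0.0, 0.0, 1.0]] [-0.04937698  0.          0.          0.          0.        ]
side [[0.881, 0.274, -0.385, -0.072], [-0.473, 0.493, -0.73, -1.255], [-0.01, 0.826, 0.564, 0.964], [0.0, 0.0, 0.0, 1.0]] [[472.7, 0.0, 246.3], [0.0, 472.7, 187.7], [0.0, 0.0, 1.0]] [-0.14267958  0.          0.          0.          0.        ]
corner_tray top [([228.2, 150.3], 0.6), ([230.0, 150.4], 0.25)]
corner_tray side [([263.5, 179.0], 0.76)]
front_shelf top [([226.4, 158.9], 0.9)]
front_shelf side [([250.1, 175.6], 0.81)]
side_shelf top [([229.8, 158.7], 0.63), ([249.8, 143.4], 0.57)]
side_shelf side [([271.2, 175.2], 0.8)]
tray_hole top [([236.2, 153.9], 0.83)]
tray_hole side [([263.7, 178.9], 0.7)]
lower_plate top [([228.6, 151.1], 0.64)]
lower_plate side [([259.8, 176.7], 0.63), ([277.4, 274.8], 0.17)]
interleaf top [([236.8, 175.4], 0.64)]
interleaf side [([239.4, 179.7], 0.9), ([224.6, 155.7], 0.48), ([280.1, 189.1], 0.42)]
upper_p
[... 528 characters left out ...]
.69)]
{'t': 1.2, 'q': array([-1.32608595,  0.47700012,  0.02236194,  1.55540838, -0.01150484,
        1.10928497, -0.08309584]), 'joint_vel': array([ 0.00061374, -0.00125919,  0.00122492, -0.00013158,  0.00194501,
       -0.00240224,  0.00056248]), 'joint_torque': array([ 2.49297254e-04, -5.96321797e+01,  1.60678826e+00, -2.81546688e+01,
        1.26919607e-02,  1.33564045e-03, -1.46615776e-05]), 'eef_pos': array([0.23321266, 0.63344925, 0.23130354]), 'tool_rot': array([-1.62754453e-05,  1.75484492e-01,  9.84482195e-01,  1.52693278e-05]), 'contact_force': array([-0.11159334,  0.02804364, -0.02195345]), 'torque': array([0.00520669, 0.02124979, 0.00092936]), 'gripper_width': 1.001769162564792}
```

View pics.

View pics/t0.png

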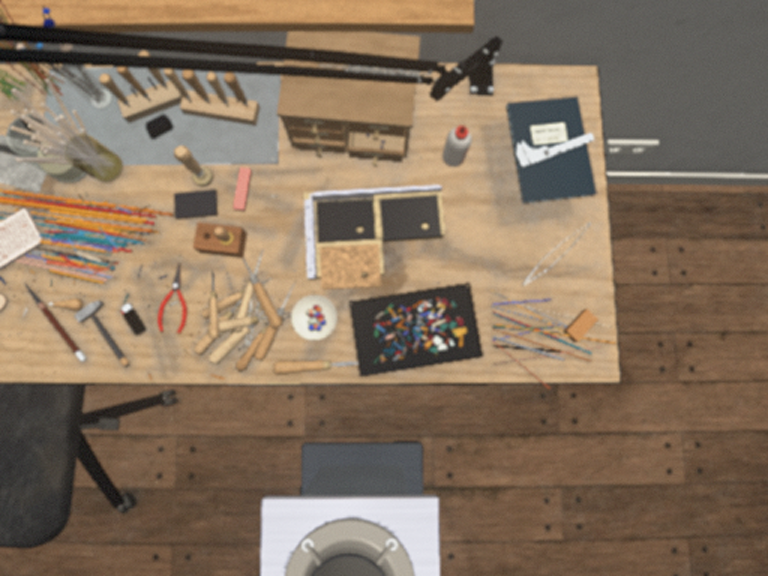

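View pics/s0.png

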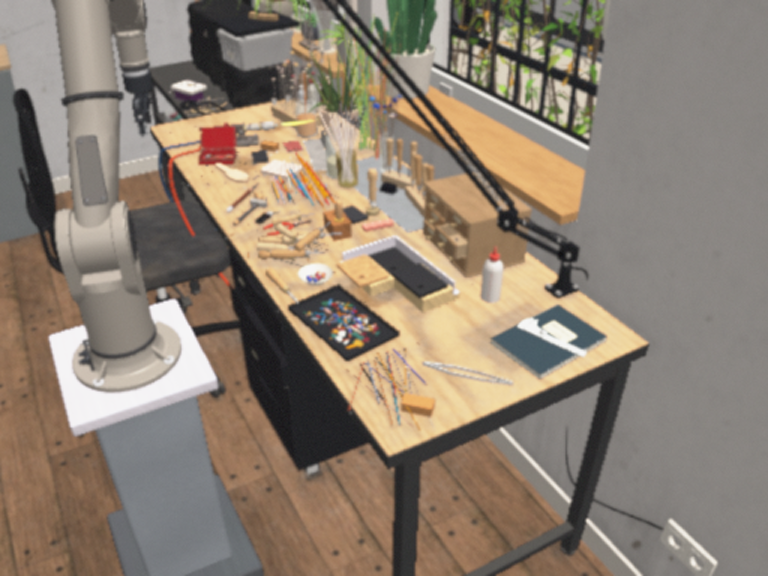

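```bash
python3 - <<'E'
from h import *
c=cam("top","t1.png",crop=(110,110,310,210),scale=4);s=cam("side","s1.png",crop=(190,120,310,210),scale=6)
np.savez("c0.npz",**{"t_"+k:np.array(v) for k,v in c.items()},**{"s_"+k:np.array(v) for k,v in s.items()})
E
```

```text
(no output)
```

View pics/t1.png

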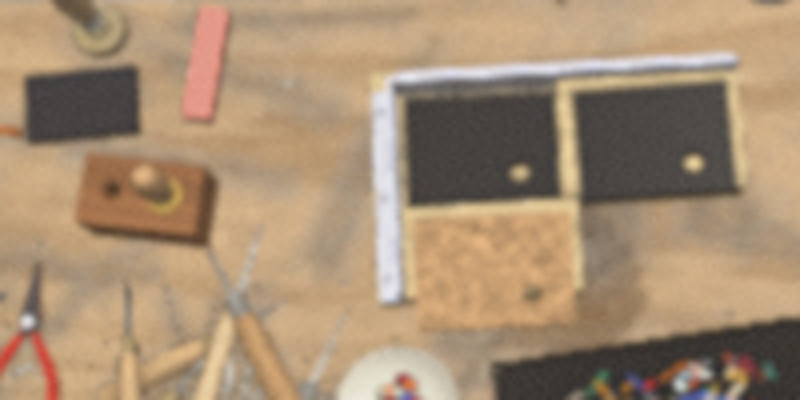

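View pics/s1.png

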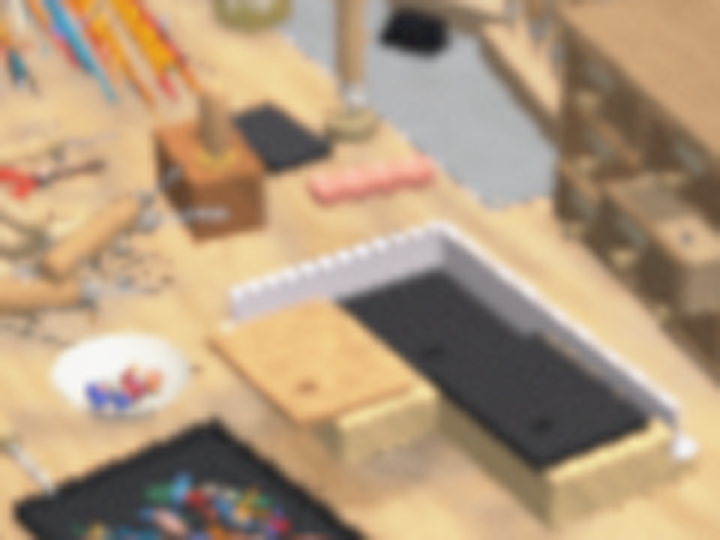

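```bash
cat > fit.py <<'E'
from h import *
from scipy.optimize import minimize
S=4
def boxfaces(x0,x1,y0,y1,z0,z1):
    P=lambda *a:np.array(a,float)
    return {"t":P((x0,y0,z1),(x1,y0,z1),(x1,y1,z1),(x0,y1,z1)),
    "xm":P((x0,y0,z0),(x0,y0,z1),(x0,y1,z1),(x0,y1,z0)),
    "xp":P((x1,y0,z0),(x1,y1,z0),(x1,y1,z1),(x1,y0,z1)),
    "ym":P((x0,y0,z0),(x1,y0,z0),(x1,y0,z1),(x0,y0,z1)),
    "yp":P((x0,y1,z0),(x0,y1,z1),(x1,y1,z1),(x1,y1,z0))}
def T(p,pose):
    c,s=np.cos(pose[2]),np.sin(pose[2]); q=p.copy()
    q[:,0]=c*p[:,0]-s*p[:,1]+pose[0]; q[:,1]=s*p[:,0]+c*p[:,1]+pose[1]; return q
def comp(a,b):
    c,s=np.cos(a[2]),np.sin(a[2]); return np.array([a[0]+c*b[0]-s*b[1],a[1]+s*b[0]+c*b[1],a[2]+b[2]])
def scene(p,zs=(.018,.0295,.0375)):
    tr=p[:3]; th=p[12]
    L=[]
    def box(b,pose,lab,hole=None): L.append((b,pose,lab,hole))
    box((.04,.04+th,-.189,.055+th,.0,.054),tr,"fenceb")
    box((-.11,.04,.055,.055+th,.0,.054),tr,"fencel")
    box((-.045,.04,-.06,.055,.0,.018),tr,"wood")
    hs=(-.018,-.026)
    def sheet(k,z,t,lab): box((-.04,.04,-.055,.055,z,z+t),comp(tr,p[k:k+3]),lab,hs)
    sheet(3,zs[0],.01,"g")
    box((-.11,-.045,-.07,.055,0,.0295),tr,"wood")
    box((-.045,.04,-.189,-.06,0,.0375),tr,"wood")
    sheet(6,zs[1],.008,"cork"); sheet(9,zs[2],.01,"g")
    return L
def render(c,p,crop,off=(0,0),zs=(.018,.0295,.0375)):
    x0,y0,x1,y1=crop; names={"bg":0}; im=np.zeros(((y1-y0)*S,(x1-x0)*S),np.uint8)
    o=np.array(c["extrinsics"])[:3,3]
    def fill(poly,lab):
        i=names.setdefault(lab,len(names))
        u=(proj(c,poly)+off-[x0,y0]+.5)*S-.5
        cv2.fillPoly(im,[np.round(u*16).astype(np.int32)],i,shift=4)
    for b,pose,lab,h in scene(p,zs):
        for f,q in boxfaces(*b).items():
            w=T(q,pose); n=np.cross(w[1]-w[0],w[2]-w[0])
            ctr=T(np.array([[(b[0]+b[1])/2,(b[2]+b[3])/2,(b[4]+b[5])/2]]),pose)[0]
            if n@(w[0]-ctr)<0:n=-n
            if n@(o-w[0])<=0: continue
            fill(w,lab+f)
        if h:
            a=np.linspace(0,2*np.pi,24,endpoint=False)
            fill(T(np.c_[h[0]+.0065*np.cos(a),h[1]+.0065*np.sin(a),np.full(24,b[5])],pose),"hole"+lab)
    return im,names
def cost(c,p,crop,off=(0,0),ret=False,blur=.7,zs=(.018,.0295,.0375)):
    im,names=render(c,p,crop,off,zs); x0,y0,x1,y1=crop
    I=c["color"][y0:y1,x0:x1].astype(float).reshape(-1,3)
    A=[]
    for i in range(len(names)):
        m=cv2.resize((im==i).astype(np.float32),(x1-x0,y1-y0),interpolation=cv2.INTER_AREA)
        A.append(cv2.GaussianBlur(m,(0,0),blur).ravel())
    A=np.array(A).T
    dil=cv2.dilate((im>0).astype(np.uint8),np.ones((5*S,5*S)))
    w=(cv2.resize(dil.astype(np.float32),(x1-x0,y1-y0),interpolation=cv2.INTER_AREA).ravel()>.5)
    Aw=A*w[:,None]
    col=np.linalg.solve(Aw.T@A+1e-1*np.eye(len(names)),Aw.T@I+1e-1*120)
    R=(I-A@col)*w[:,None]
    R=np.clip(R,-60,60)
    if ret: return (A@col).reshape(y1-y0,x1-x0,3)
    return (R**2).sum()/1e4
E
cat > run0.py <<'E'
from fit import *
d=np.load("c0.npz"); c={k[2:]:d[k] for k in d if k[0]=="t"}; s={k[2:]:d[k] for k in d if k[0]=="s"}
tc=atz(c,(229,151),.018);print("tray guess",tc)
CT=(195,115,305,200);CS=(215,150,315,215)
p0=np.array([tc[0],tc[1],.05,-.004,-.004,0,-.09,-.005,0.0,-.005,-.12,0,.004])
sc=np.array([.005,.005,.03]+[.002,.002,.01]+[.006,.006,.03]*2+[.002])
def f(q,so=True): 
    p=p0+sc*q[:13]; 
    so_=q[13:15]
    return cost(c,p,CT)+cost(s,p,CS,so_)+.0*(q[13:]**2).sum()
def opt(q):
    for i in range(3):
        r=minimize(f,q,method="Powell",options=dict(maxiter=4,xtol=1e-2,ftol=1e-5)); q=r.x; print(r.fun)
    return q
q=opt(np.zeros(15)); p=p0+sc*q[:13]
np.save("p0.npy",p)
print("tray",np.round(p[:3],4),"\nlow",np.round(p[3:6],4),"\ncork",np.round(p[6:9],4),"\nup",np.round(p[9:12],4),p[12],"sideoff px",q[13:])
for n,k,C,o in(("t",c,CT,(0,0)),("s",s,CS,q[13:15])):
    m=cost(k,p,C,o,ret=True); x0,y0,x1,y1=C
    v=np.vstack([k["color"][y0:y1,x0:x1],np.clip(m,0,255).astype(np.uint8)])[:,:,::-1]
    cv2.imwrite(f"pics/fit_{n}.png",cv2.resize(v,None,fx=3.4,fy=3.4))
E
time python3 run0.py
```

```text
tray guess [0.64837566 0.01373178 0.018     ]
401.08471532902763
370.65936933096685
318.4927339533359
tray [0.6612 0.0157 0.0644] 
low [-0.0041 -0.0056 -0.0141] 
cork [-0.0848 -0.0082 -0.0045] 
up [-0.0103 -0.1253  0.0236] 0.011616205154989179 sideoff px [0.08521104 0.23168146]
real	1m11.204s
user	2m10.921s
sys	0m8.005s
```

View pics/fit_t.png

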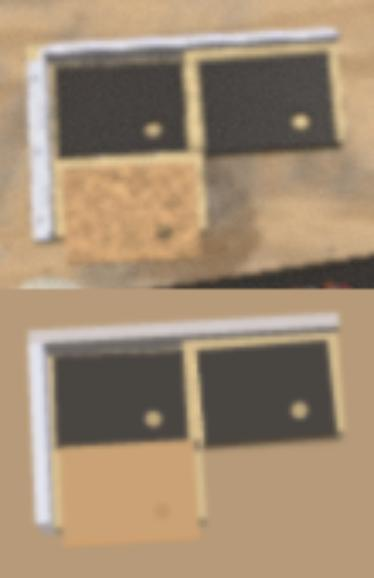

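View pics/fit_s.png

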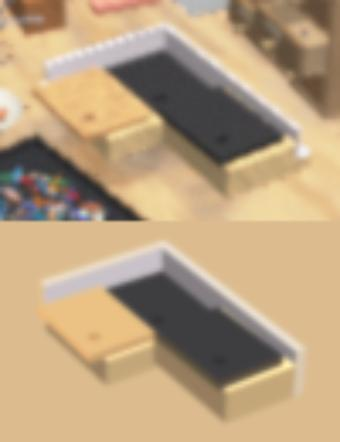

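```bash
sed -i 's/^p0=np.array.*/p0=np.load("p0.npy"); p0[6]-=.006/; s/CT=(195,115,305,200)/CT=(195,115,305,195)/; s/\*2+\[.002\])/*2+[.002])*.4/; s/^q=opt(np.zeros(15))/q=opt(np.r_[np.zeros(13),.1,.2])/' run0.py
time python3 run0.py
```

```text
tray guess [0.64837566 0.01373178 0.018     ]
307.55143691896586
307.05074642600096
307.0463883053918
tray [0.6618 0.0158 0.0604] 
low [-0.0039 -0.0057 -0.0184] 
cork [-0.0941 -0.0089 -0.0034] 
up [-0.0108 -0.1255  0.0237] 0.011491140170407373 sideoff px [0.55637848 0.02841438]
real	1m1.888s
user	1m55.040s
sys	0m6.919s
```

View pics/fit_t.png

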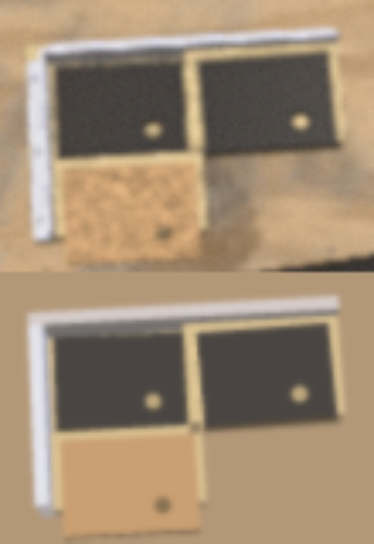

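Request:
step_arm([
  [0.425,-0.62,0,0,0,23.7,1],
  [0.425,-0.62,0,0,0,23.7,1],
  [0.425,-0.62,0,0,0,23.7,1],
  [0.425,-0.62,0,0,0,23.7,1],
  [0.425,-0.62,0,0,0,23.7,1],
  [0.425,-0.62,0,0,0,23.7,1],
  [0.425,-0.62,0,0,0,23.7,1],
  [0.425,-0.62,0,0,0,23.7,1],
  [0.425,-0.62,0,0,0,23.7,1],
  [0.425,-0.62,0,0,0,23.7,1],
], force=40)

```text
t: 2.13
eef_pos: [0.4697, 0.2879, 0.2317]
tool_rot: [0.0, -0.03, 1.0, 0.0]
contact_force: [1.4, 0.1, 0.2]
gripper_width: -0.004
```

Request:
step_arm([
  [0.188,-0.274,0,0,0,0,1],
  [0.188,-0.274,0,0,0,0,1],
  [0.188,-0.274,0,0,0,0,1],
  [0.188,-0.274,0,0,0,0,1],
  [0.188,-0.274,0,0,0,0,1],
  [0.188,-0.274,0,0,0,0,1],
  [0.188,-0.274,0,0,0,0,1],
  [0.188,-0.274,0,0,0,0,1],
  [0.188,-0.274,-0.08,0,0,0,1],
  [0.188,-0.274,-0.16,0,0,0,1],
])

```text
t: 2.97
eef_pos: [0.6605, 0.0115, 0.1499]
tool_rot: [0.004, -0.028, 1.0, -0.001]
contact_force: [-0.6, 1.0, -1.7]
gripper_width: 0.002
```

Request:
step_arm([
  [-0.0005,0,-0.05,0,0,0,1],
  [-0.0005,0,-0.09,0,0,0,1],
  [-0.0005,0,-0.105,0,0,0,1],
  [-0.0005,0,-0.105,0,0,0,1],
  [-0.0005,0,-0.105,0,0,0,1],
])

```text
t: 3.38
eef_pos: [0.6557, 0.0157, 0.0423]
tool_rot: [-0.001, -0.03, 1.0, -0.0]
contact_force: [0.3, -0.3, 0.6]
gripper_width: -0.002
```

```bash
python3 - <<'E'
from h import *
o=bot.get_obs();e=o["eef_pos"];print(o["t"],e,o["contact_force"])
c=cam("top","t2.png",crop=(180,110,310,200),scale=6);s=cam("side","s2.png",crop=(190,110,310,210),scale=6)
print(proj(c,e),proj(s,e))
E
```

```text
3.3833 [0.6557449  0.0156631  0.04227217] [ 0.25996723 -0.34527799  0.62230283]
[[227.79341762 146.22206812]] [[259.8875618  169.79662284]]
```

View pics/s2.png

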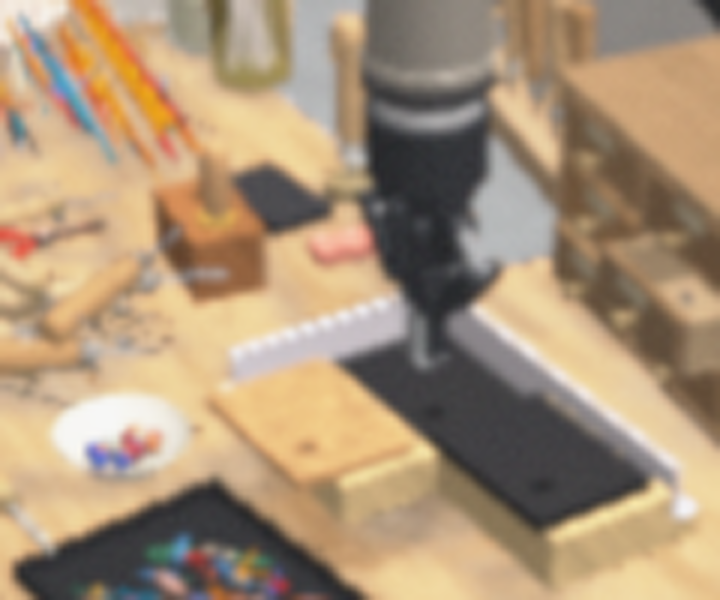

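Request:
step_arm([
  [0,0,-0.01,0,0,0,1],
  [0,0,-0.012,0,0,0,1],
  [0,0,-0.013,0,0,0,1],
  [0,0,-0.014,0,0,0,1],
  [0,0,-0.014,0,0,0,1],
])

```text
t: 3.9
eef_pos: [0.6564, 0.0158, 0.0291]
tool_rot: [0.0, -0.03, 1.0, 0.0]
contact_force: [0.1, 0.6, -1.2]
gripper_width: 0.0
```

Request:
step_arm([
  [0,0,-0.001,0,0,0,1],
  [0,0,-0.002,0,0,0,1],
  [0,0,-0.003,0,0,0,1],
  [0,0,-0.003,0,0,0,1],
])

```text
t: 4.23
eef_pos: [0.6578, 0.0158, 0.0282]
tool_rot: [0.001, -0.03, 1.0, 0.0]
contact_force: [-2.5, 0.7, 13.0]
gripper_width: 0.003
```

Request:
step_arm([
  [0,0,-0.0015,0,0,0,1],
  [0,0,-0.0025,0,0,0,1],
  [0.001,0.001,-0.0025,0,0,0,1],
  [0.002,0.002,-0.0025,0,0,0,1],
  [0.003,0.003,-0.0025,0,0,0,1],
  [0.0035,0.004,-0.0025,0,0,0,1],
  [0.0035,0.005,-0.0025,0,0,0,1],
  [0.0035,0.005,-0.0025,0,0,0,1],
])

```text
t: 4.9
eef_pos: [0.6616, 0.0168, 0.028]
tool_rot: [0.002, -0.029, 1.0, -0.002]
contact_force: [-8.5, -6.7, 29.5]
gripper_width: -0.0
```

```bash
python3 - <<'E'
from h import *
o=bot.get_obs();print(o["t"],o["eef_pos"],o["contact_force"])
c=cam("side","s3.png",crop=(225,145,305,205),scale=9)
E
```

```text
4.9 [0.66160382 0.01676813 0.02800485] [-8.46875246 -6.67666746 29.47438795]
```

View pics/s3.png

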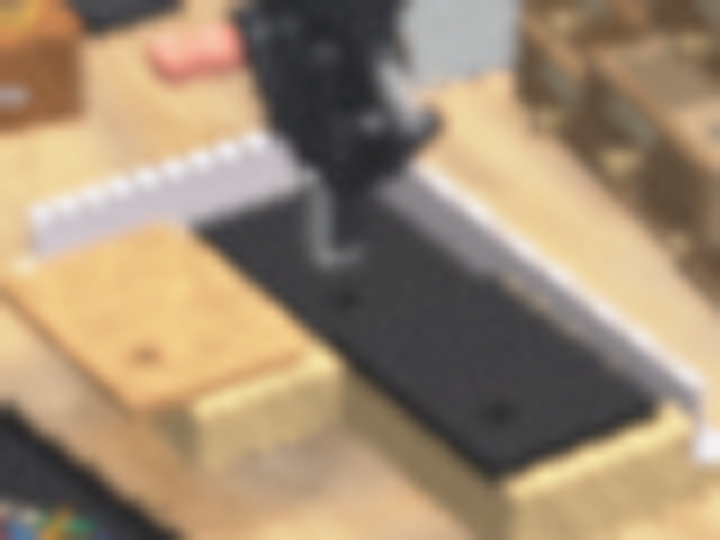

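Request:
step_arm([
  [0,0.001,0,0,0,0,1],
  [0,0.002,0,0,0,0,1],
  [0,0.003,0,0,0,0,1],
  [0,0.004,0,0,0,0,1],
  [0,0.004,0,0,0,0,1],
])

```text
t: 5.37
eef_pos: [0.6614, 0.02, 0.028]
tool_rot: [0.002, -0.029, 1.0, -0.002]
contact_force: [-9.1, -8.1, 29.4]
gripper_width: 0.001
```

Request:
step_arm([
  [0,0.001,0,0,0,0,1],
  [0,0.002,0,0,0,0,1],
  [0,0.003,0,0,0,0,1],
  [0,0.003,0,0,0,0,1],
  [0,0.003,0,0,0,0,1],
])

```text
t: 5.78
eef_pos: [0.663, 0.0229, 0.0281]
tool_rot: [0.003, -0.029, 1.0, -0.002]
contact_force: [-4.3, -8.4, 25.2]
gripper_width: -0.0
```

Request:
step_arm([
  [0.002,0.001,-0.001,0,0,0,1],
  [0.004,0.002,-0.001,0,0,0,1],
  [0.005,0.003,-0.001,0,0,0,1],
  [0.005,0.003,-0.001,0,0,0,1],
])

```text
t: 6.12
eef_pos: [0.668, 0.0261, 0.028]
tool_rot: [0.003, -0.029, 1.0, -0.002]
contact_force: [-7.5, -7.9, 32.0]
gripper_width: 0.002
```

Request:
step_arm([
  [0,0,0.035,0,0,0,1],
  [0,0,0.065,0,0,0,1],
  [-0.0926,-0.1057,0.065,0,0,0,1],
  [-0.0926,-0.1057,0.065,0,0,0,1],
  [-0.0926,-0.1057,0.065,0,0,0,1],
  [-0.0926,-0.1057,0.065,0,0,0,1],
  [-0.0926,-0.1057,0.065,0,0,0,1],
  [-0.0926,-0.1057,0.065,0,0,0,1],
])

```text
t: 6.78
eef_pos: [0.572, -0.0759, 0.0879]
tool_rot: [0.0, -0.029, 1.0, 0.0]
contact_force: [0.6, 0.6, 0.0]
gripper_width: -0.004
```

```bash
python3 - <<'E'
from h import *
o=bot.get_obs();print(o["t"],o["eef_pos"],o["contact_force"])
c=cam("side","s4.png",crop=(225,145,305,205),scale=9)
t=cam("top","t4.png",crop=(195,110,305,200),scale=7)
np.savez("c1.npz",**{"t_"+k:np.array(v) for k,v in t.items()},**{"s_"+k:np.array(v) for k,v in c.items()})
E
```

```text
6.7833 [ 0.57202057 -0.07586638  0.08785511] [0.58341631 0.56952247 0.01721786]
```

View pics/t4.png

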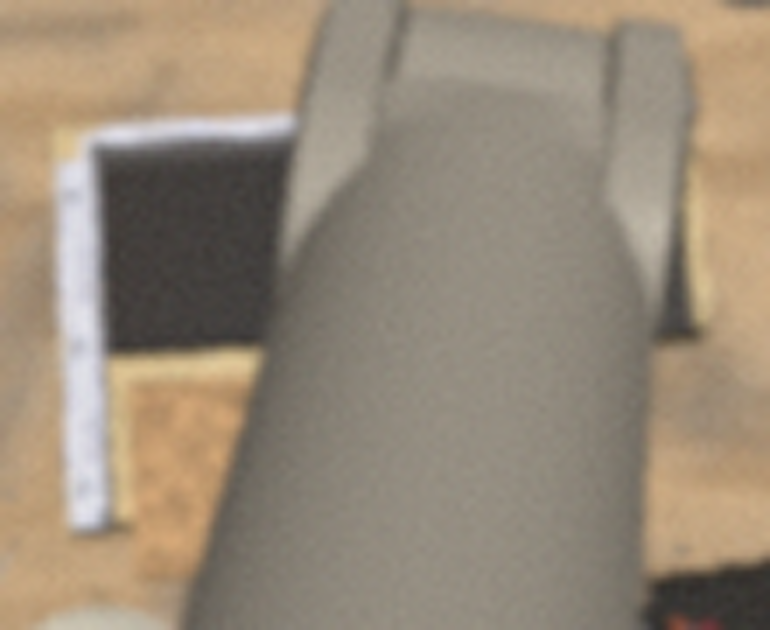

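View pics/s4.png

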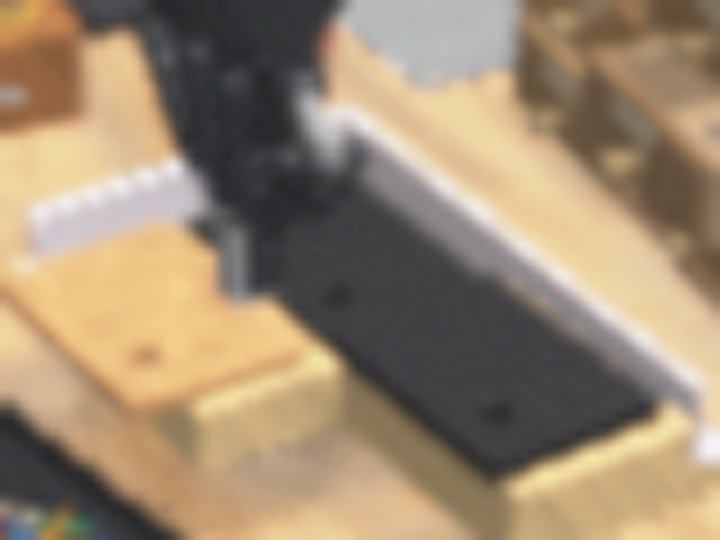

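```bash
python3 - <<'E'
from fit import *
p=np.load("p0.npy"); d=np.load("c1.npz"); s={k[2:]:d[k] for k in d if k[0]=="s"}
for q in ((0,0,0),(-.0025,0,0),(0,-.0025,0)):
    w=T(np.array([[-.018,-.026,.028]]),comp(p[:3],np.array(q))); u=proj(s,w)[0]+[.56,.03]; print(q,u,(u-[225,145]+.5)*9)
print([(np.array(r["location"])*[512,384],r["conf"]) for r in bot.place_of("lower_plate","side")[:2]])
# fit lower only on side crop, masked region away from gripper
CS=(243,163,300,205)
s["color"][163:180,243:258]=s["color"][170,275] if 0 else s["color"][163:180,243:258]
def f(a):
    r=p.copy(); r[3:6]=a; return cost(s,r,CS,(.56,.03))
best=min(((f((x,y,t)),x,y,t) for x in np.arange(-.005,.0031,.001) for y in np.arange(-.007,.0031,.001) for t in(-.02,-.01,0,.01)))
print(best,f((0,0,0)),f(p[3:6]))
E
```

```text
(0, 0, 0) [261.60987473 177.35459755] [333.98887257 295.69137799]
(-0.0025, 0, 0) [261.03189128 177.55720972] [328.7870215  297.51488746]
(0, -0.0025, 0) [261.98766436 177.67249319] [337.38897926 298.55243872]
[(array([258.9184, 176.7936]), 0.73)]
(np.float64(135.33328926775573), np.float64(0.001), np.float64(-0.007), -0.01) 137.67060798511923 141.36306487799365
```

Request:
step_arm([
  [0.0034,-0.0037,-0.035,0,0,0,1],
  [0.0034,-0.0037,-0.05,0,0,0,1],
  [0.0034,-0.0037,-0.055,0,0,0,1],
  [0.0034,-0.0037,-0.055,0,0,0,1],
  [0.0034,-0.0037,-0.055,0,0,0,1],
])

```text
t: 7.35
eef_pos: [0.5763, -0.0779, 0.0327]
tool_rot: [0.0, -0.031, 1.0, 0.0]
contact_force: [0.4, -0.5, 0.1]
gripper_width: -0.001
```

Request:
step_arm([
  [-0.0003,0.005,0,0,0,0,1],
  [-0.0006,0.009,0,0,0,0,1],
  [-0.0007,0.012,0,0,0,0,1],
  [-0.0009,0.014,0,0,0,0,1],
  [-0.001,0.016,0,0,0,0,1],
  [-0.001,0.017,0,0,0,0,1],
  [-0.001,0.017,0,0,0,0,1],
])

```text
t: 7.93
eef_pos: [0.5747, -0.0612, 0.0326]
tool_rot: [0.0, -0.031, 1.0, 0.0]
contact_force: [-0.1, -0.3, 0.2]
gripper_width: 0.0
```

Request:
step_arm([
  [0,0.001,0,0,0,0,1],
  [-0.0001,0.002,0,0,0,0,1],
  [-0.0002,0.003,0,0,0,0,1],
  [-0.0002,0.004,0,0,0,0,1],
  [-0.0002,0.004,0,0,0,0,1],
  [-0.0002,0.004,0,0,0,0,1],
])

```text
t: 8.43
eef_pos: [0.5744, -0.0576, 0.0325]
tool_rot: [-0.0, -0.03, 1.0, 0.0]
contact_force: [0.3, 0.3, 0.3]
gripper_width: 0.005
```

```bash
python3 - <<'E'
from h import *
o=bot.get_obs();print(o["t"],o["eef_pos"],o["contact_force"])
c=cam("side","s5.png",crop=(215,145,295,205),scale=9)
E
```

```text
8.4333 [ 0.57439921 -0.05756934  0.03246268] [0.26851526 0.25352784 0.33201915]
```

View pics/s5.png

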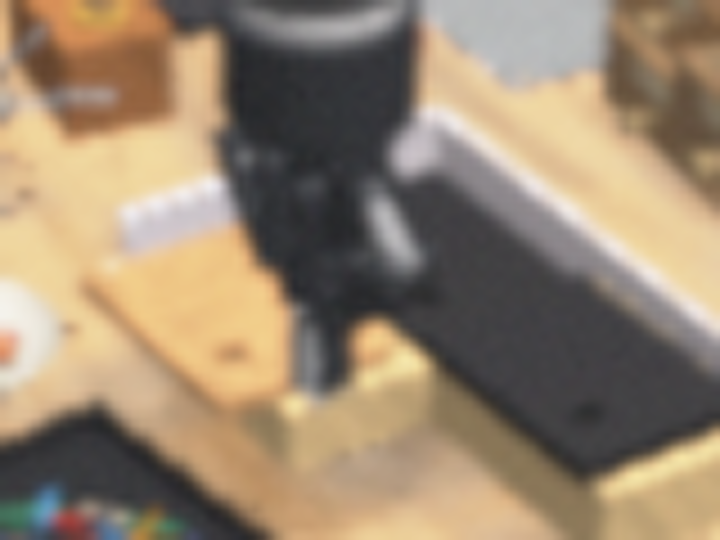

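Request:
step_arm([
  [0,0.001,0,0,0,0,1],
  [-0.0001,0.002,0,0,0,0,1],
  [-0.0002,0.003,0,0,0,0,1],
  [-0.0002,0.004,0,0,0,0,1],
  [-0.0002,0.004,0,0,0,0,1],
])

```text
t: 8.9
eef_pos: [0.5742, -0.0533, 0.0325]
tool_rot: [-0.0, -0.031, 1.0, 0.0]
contact_force: [0.4, -0.1, 0.4]
gripper_width: -0.003
```

Request:
step_arm([
  [0,0.001,0,0,0,0,1],
  [-0.0001,0.002,0,0,0,0,1],
  [-0.0002,0.003,0,0,0,0,1],
  [-0.0002,0.004,0,0,0,0,1],
  [-0.0002,0.004,0,0,0,0,1],
])

```text
t: 9.32
eef_pos: [0.5742, -0.051, 0.0326]
tool_rot: [0.0, -0.03, 1.0, -0.001]
contact_force: [0.6, -4.0, -0.7]
gripper_width: 0.003
```

```bash
python3 - <<'E'
from h import *
o=bot.get_obs();print(o["t"],o["eef_pos"],o["contact_force"])
c=cam("side","s6.png",crop=(215,145,295,205),scale=9)
E
```

```text
9.3167 [ 0.57415211 -0.05098248  0.03255641] [ 0.59999306 -3.95568847 -0.6889888 ]
```

View pics/s6.png

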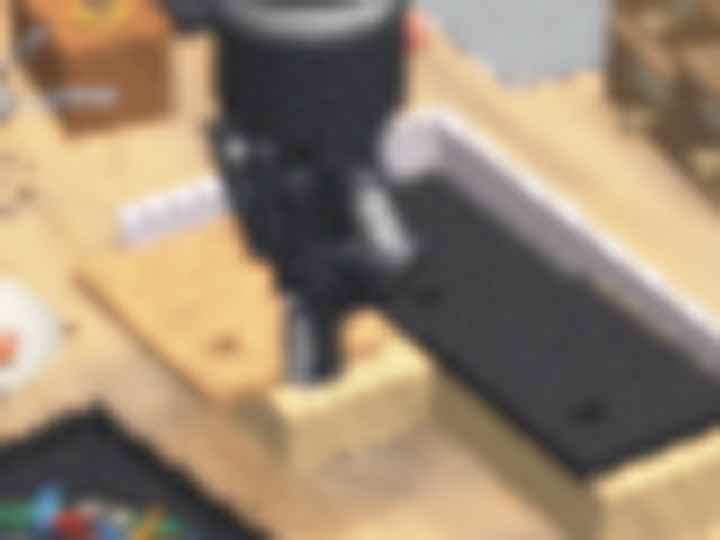

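Request:
step_arm([
  [0,0.001,0,0,0,0,1],
  [0,0.002,0,0,0,0,1],
  [0,0.002,0,0,0,0,1],
])

```text
t: 9.62
eef_pos: [0.5742, -0.0508, 0.0327]
tool_rot: [0.0, -0.029, 1.0, -0.002]
contact_force: [0.4, -9.0, 0.2]
gripper_width: -0.002
```

Request:
step_arm([
  [0,-0.012,0,0,0,0,1],
  [0,-0.012,0.025,0,0,0,1],
  [-0.04,-0.012,0.035,0,0,0,1],
  [-0.077,0.01,0.035,0,0,0,1],
  [-0.077,0.05,0.035,0,0,0,1],
  [-0.077,0.051,0.035,0,0,0,1],
  [-0.077,0.051,0.02,0,0,0,1],
  [-0.077,0.051,0,0,0,0,1],
  [-0.077,0.051,0,0,0,0,1],
])

```text
t: 10.37
eef_pos: [0.4952, 0.0043, 0.0303]
tool_rot: [-0.002, -0.031, 1.0, 0.0]
contact_force: [-0.6, -0.1, -0.8]
gripper_width: 0.001
```

```bash
python3 - <<'E'
from h import *
o=bot.get_obs();print(o["t"],o["eef_pos"],o["contact_force"])
c=cam("side","s7.png",crop=(215,145,295,205),scale=9)
E
```

```text
10.3667 [0.49516909 0.00426966 0.03029441] [-0.55613219 -0.125842   -0.7948787 ]
```

View pics/s7.png

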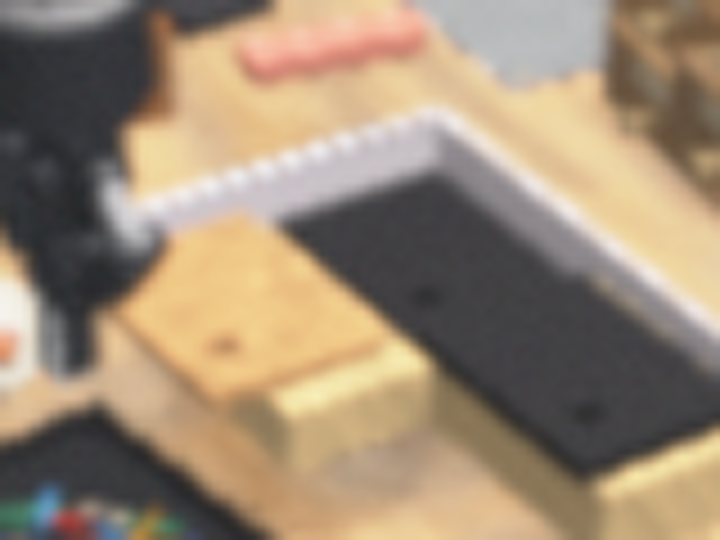

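Request:
step_arm([
  [0,-0.008,0.001,0,0,0,1],
  [0.01,-0.0074,0.001,0,0,0,1],
  [0.02,-0.0068,0.001,0,0,0,1],
  [0.028,-0.0063,0.001,0,0,0,1],
  [0.036,-0.0058,0.001,0,0,0,1],
  [0.044,-0.0053,0.001,0,0,0,1],
  [0.052,-0.0049,0.001,0,0,0,1],
  [0.06,-0.0044,0.001,0,0,0,1],
  [0.06,-0.0044,0.001,0,0,0,1],
  [0.06,-0.0044,0.001,0,0,0,1],
])

```text
t: 11.25
eef_pos: [0.5574, -0.0009, 0.0333]
tool_rot: [0.0, -0.031, 1.0, 0.0]
contact_force: [-1.2, 0.7, 0.0]
gripper_width: -0.002
```

```bash
python3 - <<'E'
from h import *
o=bot.get_obs();print(o["t"],o["eef_pos"],o["contact_force"])
c=cam("side","s8.png",crop=(215,145,295,205),scale=9)
E
```

```text
11.25 [ 0.5573967  -0.00086813  0.0333453 ] [-1.15315934  0.71760988  0.00728756]
```

View pics/s8.png

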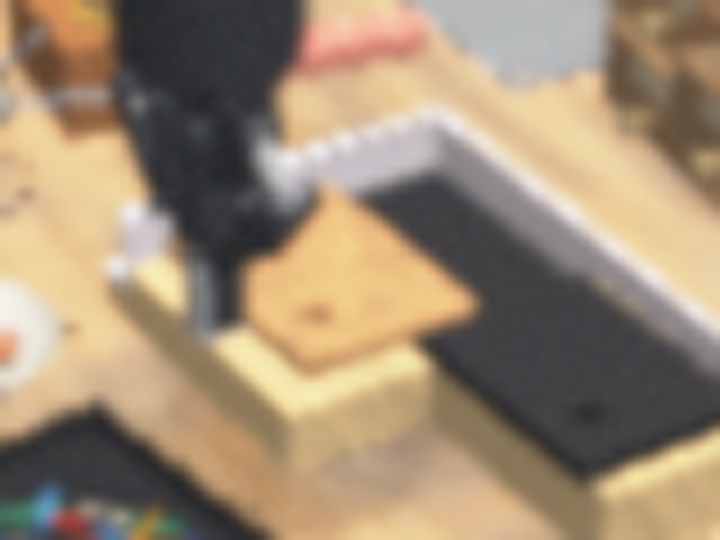

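```bash
cat >> h.py <<'E'
TR=(.6618,.0158,.0604)
def totray(w):
    c,s=np.cos(TR[2]),np.sin(TR[2]); d=np.array(w[:2])-TR[:2]; return np.array([c*d[0]+s*d[1],-s*d[0]+c*d[1]])
def toworld(a):
    c,s=np.cos(TR[2]),np.sin(TR[2]); return np.array([TR[0]+c*a[0]-s*a[1],TR[1]+s*a[0]+c*a[1]])
def crn(c,pts,org,sc,z,off=(.56,.03)):
    for q in pts:
        u=np.array(q)/sc-.5+org-np.array(off); print(q,np.round(totray(atz(c,u,z))*1000,1))
E
python3 - <<'E'
from h import *
c=bot.read_camera("side")
crn(c,[(330,190),(478,299),(310,368),(318,313)],(215,145),9,.0375)
o=bot.get_obs(); print(totray(o["eef_pos"]))
E
```

```text
(330, 190) [-15.   49.9]
(478, 299) [ -9.2 -51.7]
(310, 368) [-91.5 -57.4]
(318, 313) [-68.3 -26.1]
[-0.10611747 -0.01049626]
```

Request:
step_arm([
  [-0.01,-0.0005,0,0,0,0,1],
  [-0.012,0.012,0,0,0,0,1],
  [-0.012,0.034,0,0,0,0,1],
  [-0.012,0.034,0,0,0,0,1],
  [-0.006,0.0345,0,0,0,0,1],
  [-0.002,0.035,0,0,0,0,1],
  [0.001,0.035,0,0,0,0,1],
  [0.003,0.035,0,0,0,0,1],
  [0.003,0.035,0,0,0,0,1],
])

```text
t: 12.1
eef_pos: [0.5606, 0.0333, 0.0335]
tool_rot: [0.0, -0.03, 1.0, -0.0]
contact_force: [0.2, -0.2, 0.1]
gripper_width: -0.001
```

```bash
python3 - <<'E'
from h import *
o=bot.get_obs();print(o["t"],o["eef_pos"],o["contact_force"],totray(o["eef_pos"]))
c=cam("side","s9.png",crop=(215,145,295,205),scale=9)
E
```

```text
12.1 [0.5606048  0.03331545 0.03349253] [ 0.15391911 -0.21064285  0.13908972] [-0.09995338  0.02359198]
```

View pics/s9.png

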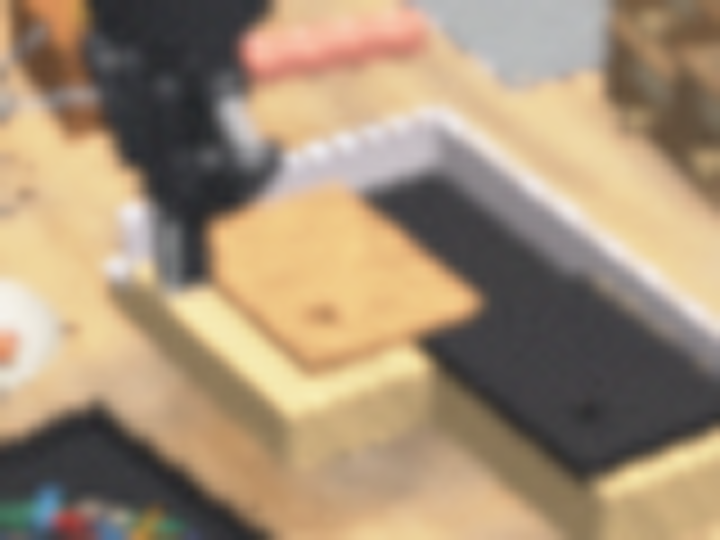

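Request:
step_arm([
  [0.002,0,0,0,0,0,1],
  [0.004,0,0,0,0,0,1],
  [0.006,0.0002,0,0,0,0,1],
  [0.006,0.0002,0,0,0,0,1],
])

```text
t: 12.48
eef_pos: [0.5665, 0.0342, 0.0335]
tool_rot: [0.0, -0.03, 1.0, 0.0]
contact_force: [-0.8, 0.4, -0.4]
gripper_width: -0.001
```

```bash
python3 - <<'E'
from h import *
o=bot.get_obs();print(o["t"],o["eef_pos"],o["contact_force"],totray(o["eef_pos"]))
c=cam("side","s10.png",crop=(215,145,295,205),scale=9)
E
```

```text
12.4833 [0.56652398 0.0341762  0.03353716] [-0.78216844  0.36802775 -0.36253454] [-0.09399303  0.02409386]
```

View pics/s10.png

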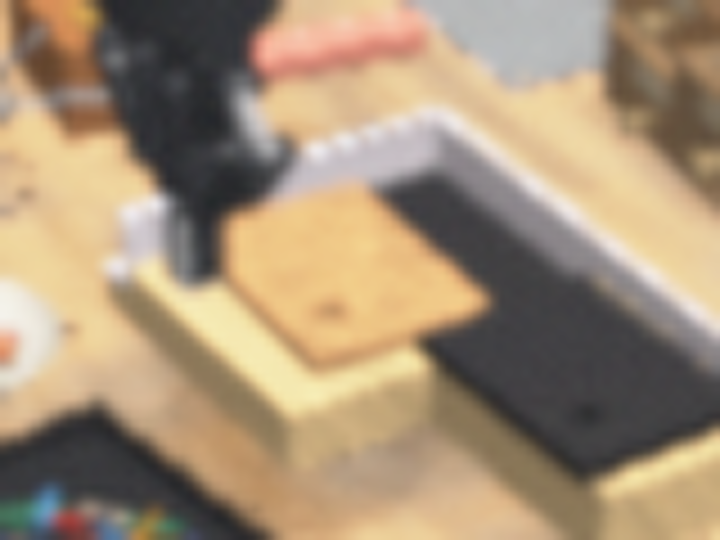

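```bash
cat > fc.py <<'E'
from fit import *
# fit cork pose from side image: residual only near cork, excluding gripper (dark px on left)
def fitcork(s,p,init,z,crop,off=(.56,.03)):
    zs=(.018,z,.0375)
    def f(a):
        r=p.copy(); r[6:9]=a*[.001,.001,.01]; return cost(s,r,crop,off,zs=zs)
    best=None
    a0=np.array(init)/[.001,.001,.01]
    r=minimize(f,a0,method="Nelder-Mead",options=dict(initial_simplex=[a0,a0+[3,0,0],a0+[0,3,0],a0+[0,0,3]],xatol=.05,fatol=.01,maxiter=120))
    return r.x*[.001,.001,.01],r.fun
E
python3 - <<'E'
from fc import *
p=np.load("p0.npy"); p[3:6]=0
c=bot.read_camera("side")
crn(c,[(370,182),(490,298),(318,368),(330,310)],(215,145),9,.0375)
print(fitcork(c,p,[-.045,-.003,.0],.0295,(240,163,300,205)))
E
```

```text
(370, 182) [ 2.4 46.3]
(490, 298) [ -4.8 -53.7]
(318, 368) [-88.9 -59.1]
(330, 310) [-63.1 -26.8]
(array([-0.04417326, -0.00353374, -0.04107733]), np.float64(115.00219960871885))
```

Request:
step_arm([
  [-0.012,-0.001,0,0,0,0,-0.2],
  [-0.011,-0.015,0,0,0,0,-0.2],
  [-0.011,-0.03,0,0,0,0,-0.2],
  [-0.011,-0.03,0,0,0,0,-0.2],
  [-0.011,-0.03,-0.003,0,0,0,-0.2],
  [-0.011,-0.03,-0.006,0,0,0,-0.2],
  [-0.006,-0.0297,-0.006,0,0,0,-0.2],
  [-0.002,-0.0294,-0.006,0,0,0,-0.2],
  [-0.002,-0.0294,-0.006,0,0,0,-0.2],
])

```text
t: 13.33
eef_pos: [0.5654, 0.0058, 0.0275]
tool_rot: [0.001, -0.031, 1.0, 0.0]
contact_force: [0.5, 0.3, 1.2]
gripper_width: 0.604
```

```bash
python3 - <<'E'
from h import *
o=bot.get_obs();print(o["t"],o["eef_pos"],o["contact_force"],totray(o["eef_pos"]),o["gripper_width"])
c=cam("side","s11.png",crop=(215,145,295,205),scale=9)
E
```

```text
13.3333 [0.56538517 0.00577459 0.02751238] [0.50386773 0.34123024 1.16224903] [-0.09684418 -0.00418722] 0.6041658572486756
```

View pics/s11.png

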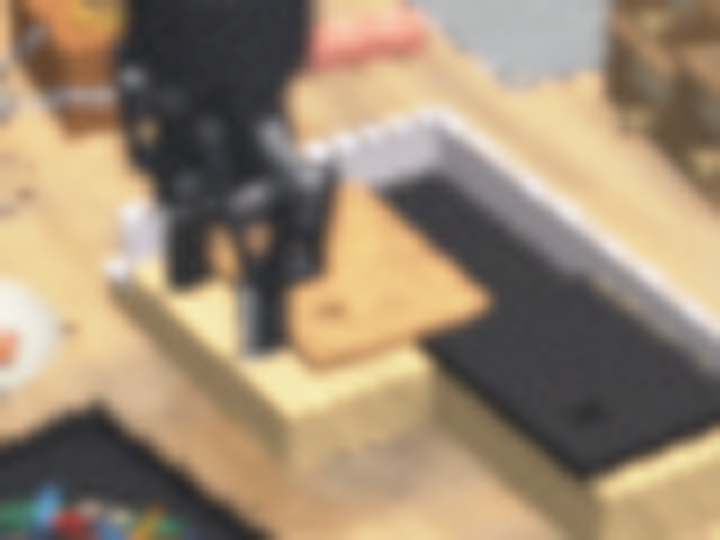

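Request:
step_arm([
  [0.003,0.0002,0.0005,0,0,0,-0.2],
  [0.007,0.0004,0.0005,0,0,0,-0.2],
  [0.011,0.0007,0.0005,0,0,0,-0.2],
  [0.015,0.0009,0.0005,0,0,0,-0.2],
  [0.019,0.0011,0.0005,0,0,0,-0.2],
  [0.023,0.0014,0.0005,0,0,0,-0.2],
  [0.027,0.0016,0.0005,0,0,0,-0.2],
  [0.027,0.0016,0.0005,0,0,0,-0.2],
])

```text
t: 14.05
eef_pos: [0.5922, 0.0065, 0.0281]
tool_rot: [0.001, -0.03, 1.0, 0.0]
contact_force: [0.3, -0.5, -0.2]
gripper_width: 0.597
```

```bash
python3 - <<'E'
from fc import *
o=bot.get_obs();print(o["t"],o["eef_pos"],o["contact_force"],totray(o["eef_pos"]),o["gripper_width"])
c=cam("side","s12.png",crop=(215,145,295,205),scale=9)
p=np.load("p0.npy"); p[3:6]=0
print(fitcork(c,p,[-.022,-.003,.0],.0295,(250,163,300,205)))
E
```

```text
14.05 [0.59215385 0.00646941 0.02809237] [ 0.29613498 -0.51354366 -0.18407152] [-0.07008237 -0.0051095 ] 0.597007399465617
(array([-0.01703241, -0.05478009,  0.15935185]), np.float64(171.03755455116604))
```

View pics/s12.png

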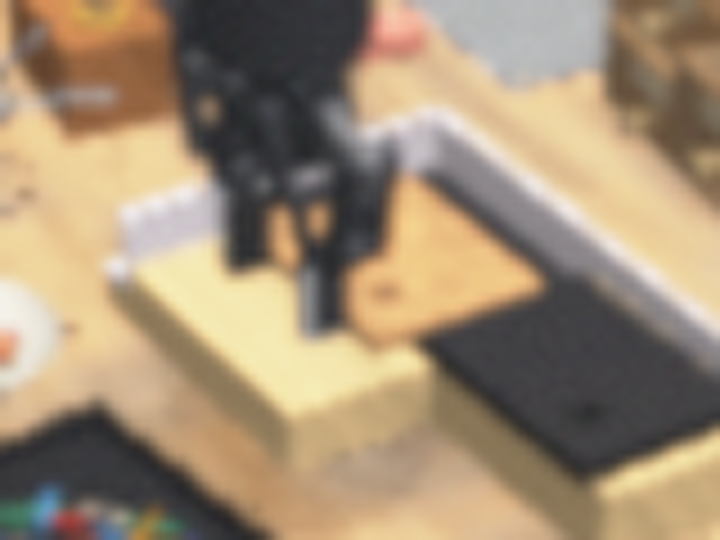

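Request:
step_arm([
  [0.003,0.0002,0,0,0,0,-0.2],
  [0.006,0.0004,0,0,0,0,-0.2],
  [0.009,0.0005,0,0,0,0,-0.2],
  [0.012,0.0007,0,0,0,0,-0.2],
  [0.015,0.0009,0,0,0,0,-0.2],
  [0.016,0.001,0,0,0,0,-0.2],
  [0.017,0.001,0,0,0,0,-0.2],
  [0.017,0.001,0,0,0,0,-0.2],
])

```text
t: 14.77
eef_pos: [0.6082, 0.0074, 0.028]
tool_rot: [0.0, -0.03, 1.0, -0.0]
contact_force: [-0.4, -0.6, 0.5]
gripper_width: 0.602
```

```bash
python3 - <<'E'
from fc import *
o=bot.get_obs();print(o["t"],o["eef_pos"],o["contact_force"],totray(o["eef_pos"]),o["gripper_width"])
c=cam("side","s13.png",crop=(215,145,295,205),scale=9)
E
```

```text
14.7667 [0.60823869 0.00736663 0.02796877] [-0.36632644 -0.58762271  0.54184078] [-0.0539727  -0.00518485] 0.602463865548748
```

View pics/s13.png

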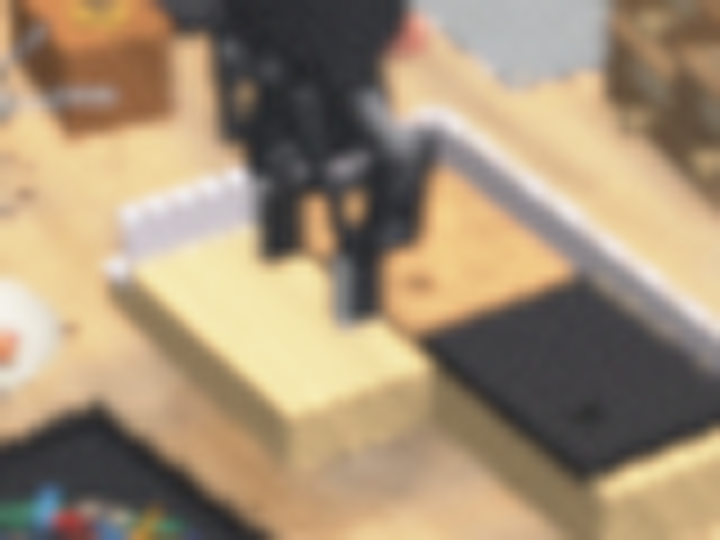

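Request:
step_arm([
  [0.001,0,0,0,0,0,-0.2],
  [0.002,0.0001,0,0,0,0,-0.2],
  [0.003,0.0001,0,0,0,0,-0.2],
  [0.004,0.0002,0,0,0,0,-0.2],
  [0.004,0.0002,0,0,0,0,-0.2],
])

```text
t: 15.23
eef_pos: [0.6123, 0.0076, 0.028]
tool_rot: [0.0, -0.03, 1.0, 0.0]
contact_force: [0.1, -0.7, -0.4]
gripper_width: 0.602
```

Request:
step_arm([
  [0.001,0,0,0,0,0,-0.2],
  [0.002,0.0001,0,0,0,0,-0.2],
  [0.003,0.0001,0,0,0,0,-0.2],
  [0.003,0.0002,0,0,0,0,-0.2],
])

```text
t: 15.57
eef_pos: [0.6132, 0.0075, 0.0276]
tool_rot: [-0.002, -0.03, 1.0, -0.0]
contact_force: [-5.1, -0.4, 4.3]
gripper_width: 0.601
```

```bash
python3 - <<'E'
from fc import *
o=bot.get_obs();print(o["t"],o["eef_pos"],o["contact_force"],totray(o["eef_pos"]),o["gripper_width"])
c=cam("side","s14.png",crop=(235,145,295,190),scale=12)
E
```

```text
15.5667 [0.61321729 0.00752244 0.02763688] [-5.13652386 -0.38740968  4.27254055] [-0.04899378 -0.00532986] 0.601114891242965
```

View pics/s14.png

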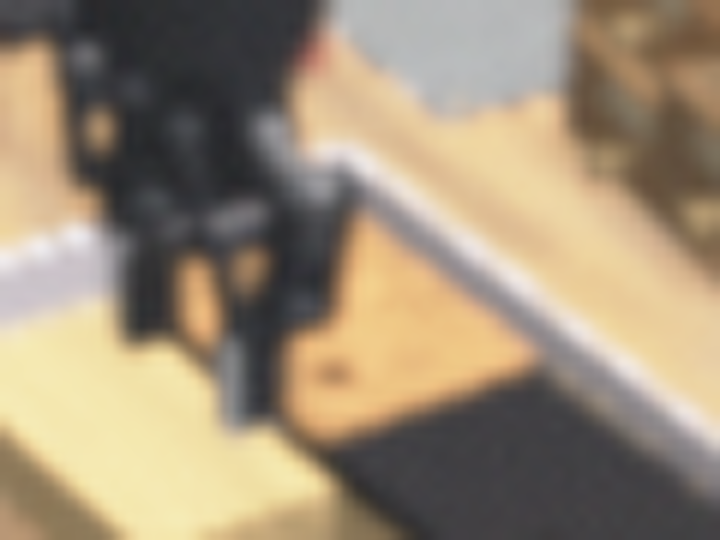

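Request:
step_arm([
  [0.001,0,0,0,0,0,-0.2],
  [0.0025,0.0001,0,0,0,0,-0.2],
  [0.0025,0.0001,0,0,0,0,-0.2],
  [0.0025,0.0001,0,0,0,0,-0.2],
])

```text
t: 15.95
eef_pos: [0.6133, 0.0075, 0.0273]
tool_rot: [-0.004, -0.03, 1.0, 0.0]
contact_force: [-12.1, -0.4, 7.2]
gripper_width: 0.602
```

Request:
step_arm([
  [-0.012,-0.001,0,0,0,0,-0.2],
  [-0.018,-0.001,0.02,0,0,0,-0.2],
  [-0.021,-0.03,0.06,0,0,0,-0.2],
  [-0.021,-0.07,0.07,0,0,0,-0.2],
  [-0.021,-0.11,0.07,0,0,0,-0.2],
  [-0.021,-0.1216,0.07,0,0,0,-0.2],
  [-0.021,-0.1216,0.04,0,0,0,-0.2],
  [-0.021,-0.1216,0.02,0,0,0,-0.2],
  [-0.021,-0.1216,0.011,0,0,0,-0.2],
  [-0.021,-0.1216,0.011,0,0,0,-0.2],
])

```text
t: 16.78
eef_pos: [0.5951, -0.1133, 0.0369]
tool_rot: [-0.002, -0.031, 1.0, 0.0]
contact_force: [-1.7, 0.0, 1.0]
gripper_width: 0.602
```

```bash
python3 - <<'E'
from fc import *
o=bot.get_obs();print(o["t"],o["eef_pos"],o["contact_force"],totray(o["eef_pos"]),o["gripper_width"])
c=cam("side","s15.png",crop=(225,145,305,205),scale=9)
t=cam("top","t15.png",crop=(195,110,305,200),scale=7)
np.savez("c2.npz",**{"t_"+k:np.array(v) for k,v in t.items()},**{"s_"+k:np.array(v) for k,v in c.items()})
E
```

```text
16.7833 [ 0.59506451 -0.11332769  0.03690173] [-1.68217697  0.04362718  0.958358  ] [-0.07440837 -0.12486385] 0.6018913678267157
```

View pics/s15.png

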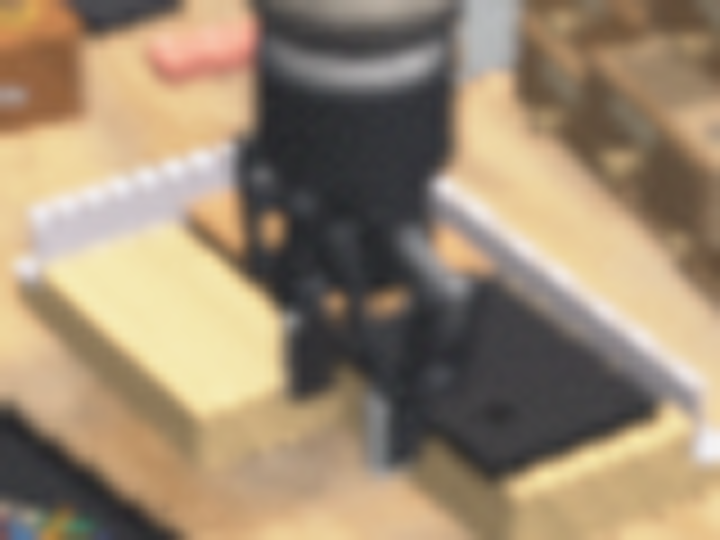

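View pics/t15.png

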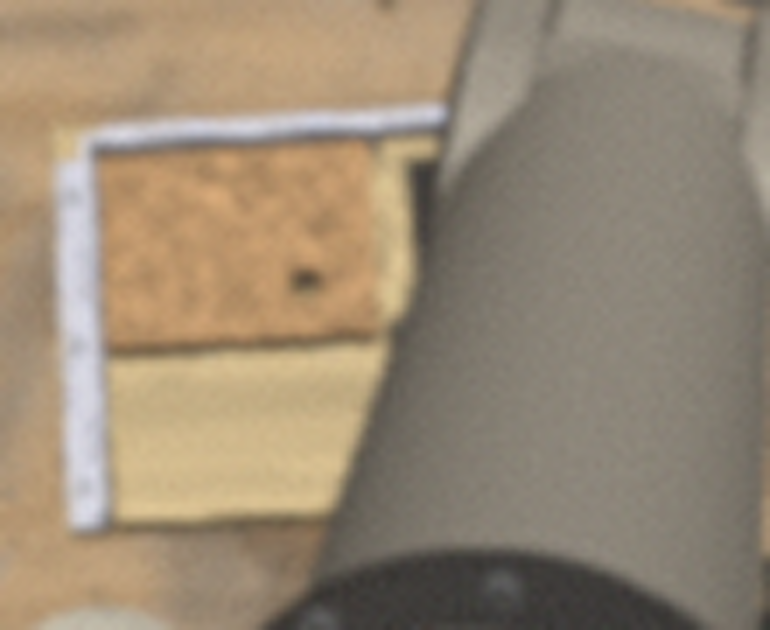

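Request:
step_arm([
  [0.003,0,0.002,0,0,0,-0.2],
  [0.006,0.0002,0.002,0,0,0,-0.2],
  [0.009,0.0004,0.002,0,0,0,-0.2],
  [0.012,0.0006,0.002,0,0,0,-0.2],
  [0.015,0.0008,0.002,0,0,0,-0.2],
  [0.018,0.001,0.002,0,0,0,-0.2],
  [0.02,0.0011,0.002,0,0,0,-0.2],
  [0.02,0.0011,0.002,0,0,0,-0.2],
])

```text
t: 17.55
eef_pos: [0.617, -0.1125, 0.0409]
tool_rot: [0.0, -0.031, 1.0, -0.0]
contact_force: [0.0, -0.4, -0.0]
gripper_width: 0.6
```

Request:
step_arm([
  [0.001,0,-0.001,0,0,0,-0.2],
  [0.002,0.0002,-0.002,0,0,0,-0.2],
  [0.003,0.0002,-0.002,0,0,0,-0.2],
  [0.004,0.0002,-0.002,0,0,0,-0.2],
  [0.005,0.0003,-0.002,0,0,0,-0.2],
  [0.005,0.0003,-0.002,0,0,0,-0.2],
])

```text
t: 18.05
eef_pos: [0.6207, -0.1125, 0.0387]
tool_rot: [-0.001, -0.03, 1.0, 0.0]
contact_force: [-4.1, -0.6, 0.9]
gripper_width: 0.602
```

```bash
python3 - <<'E'
from fc import *
o=bot.get_obs();print(o["t"],o["eef_pos"],o["contact_force"],totray(o["eef_pos"]),o["gripper_width"])
c=cam("side","s16.png",crop=(235,150,315,210),scale=9)
E
```

```text
18.05 [ 0.62068081 -0.11245955  0.03869817] [-4.09458378 -0.55854011  0.88653737] [-0.04878637 -0.12554358] 0.602055917397625
```

View pics/s16.png

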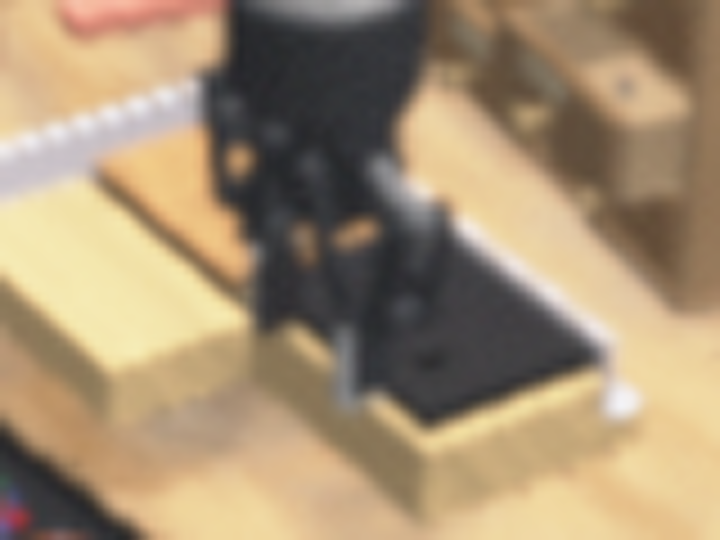

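Request:
step_arm([
  [0.001,0,0,0,0,0,-0.2],
  [0.0025,0,0,0,0,0,-0.2],
  [0.0025,0,0,0,0,0,-0.2],
  [0.0025,0,0,0,0,0,-0.2],
])

```text
t: 18.43
eef_pos: [0.6208, -0.1125, 0.0382]
tool_rot: [-0.003, -0.03, 1.0, 0.0]
contact_force: [-9.0, -0.8, 4.1]
gripper_width: 0.598
```

```bash
python3 - <<'E'
from fc import *
o=bot.get_obs();print(o["t"],o["q"],o["eef_pos"],o["contact_force"])
E
```

```text
18.4333 [-0.04403786  0.64218859  0.17092581  1.80453578 -0.15594461  0.71442096
  1.84341755] [ 0.62076959 -0.11250135  0.03818402] [-8.95041249 -0.78445127  4.06925128]
```

Request:
step_arm([
  [-0.012,-0.001,0,0,0,0,-0.2],
  [-0.015,-0.001,0.03,0,0,0,-0.2],
  [-0.015,-0.001,0.062,0,0,-7,-0.2],
  [0.0,-0.03,0.072,0,0,-14,-0.2],
  [0.02,-0.06,0.072,0,0,-21,-0.2],
  [0.0415,-0.0785,0.072,0,0,-28,-0.2],
  [0.0415,-0.0785,0.072,0,0,-35,-0.2],
  [0.0415,-0.0785,0.072,0,0,-42,-0.2],
  [0.0415,-0.0785,0.072,0,0,-49,-0.2],
  [0.0415,-0.0785,0.072,0,0,-56,-0.2],
])

```text
t: 19.27
eef_pos: [0.6664, -0.1909, 0.1112]
tool_rot: [0.001, 0.445, 0.895, 0.0]
contact_force: [-0.2, 1.2, 0.4]
gripper_width: 0.601
```

Request:
step_arm([
  [0,0,0,0,0,-7,-0.2],
  [0,0,0,0,0,-14,-0.2],
  [0,0,0,0,0,-21,-0.2],
  [0,0,0,0,0,-28,-0.2],
  [0,0,0,0,0,-34,-0.2],
  [0,0,0,0,0,-34,-0.2],
  [0,0,0,0,0,-34,-0.2],
])

```text
t: 19.85
eef_pos: [0.6661, -0.1906, 0.111]
tool_rot: [0.0, 0.684, 0.73, 0.0]
contact_force: [-0.8, -1.4, 0.6]
gripper_width: 0.598
```

```bash
python3 - <<'E'
from fc import *
o=bot.get_obs();print(o["t"],o["eef_pos"],o["contact_force"],totray(o["eef_pos"]),o["tool_rot"])
c=cam("side","s17.png",crop=(225,130,315,210),scale=8)
t=cam("top","t17.png",crop=(195,110,305,200),scale=7)
E
```

```text
19.85 [ 0.66610734 -0.19055289  0.11103081] [-0.7987068  -1.36535511  0.56828909] [-0.00815665 -0.2062366 ] [4.89732766e-04 6.83873343e-01 7.29600580e-01 6.81998386e-05]
```

View pics/s17.png

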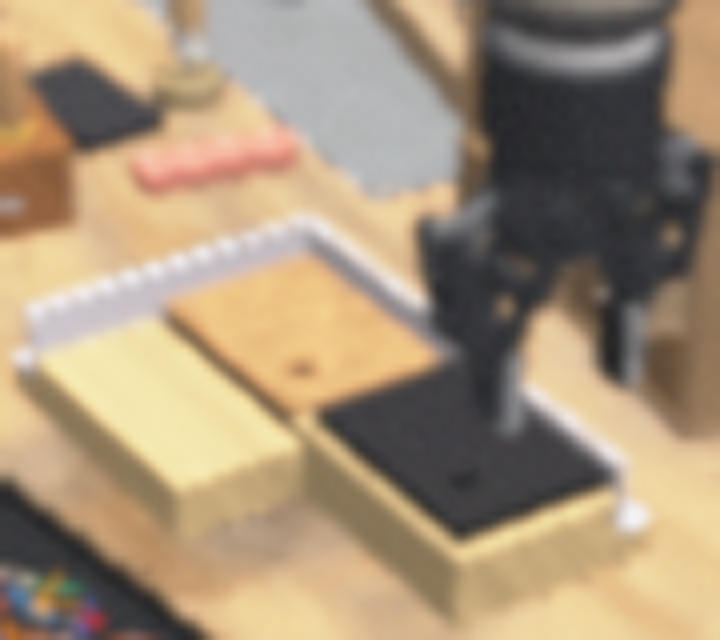

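View pics/t17.png

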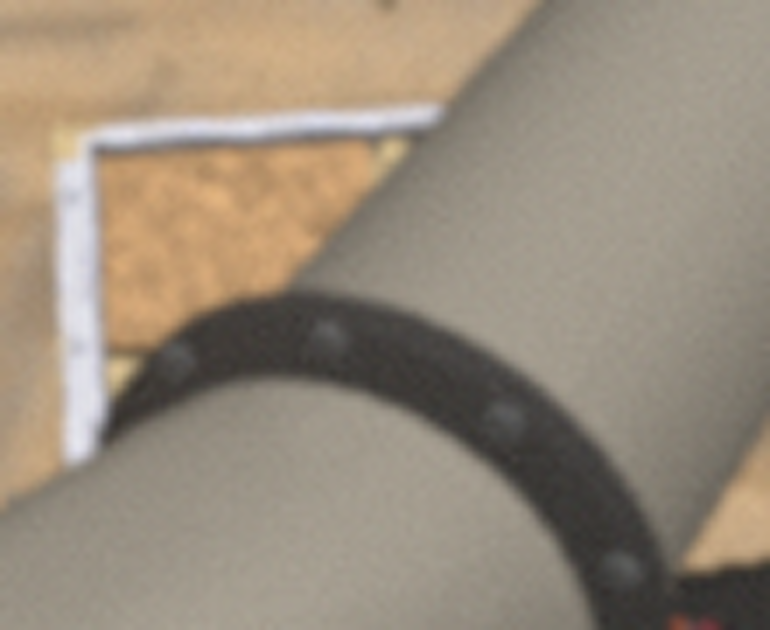

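Request:
step_arm([
  [-0.004,-0.001,-0.035,0,0,0,-0.2],
  [-0.004,-0.001,-0.06,0,0,0,-0.2],
  [-0.004,-0.001,-0.072,0,0,0,-0.2],
  [-0.004,-0.001,-0.072,0,0,0,-0.2],
  [-0.004,-0.001,-0.072,0,0,0,-0.2],
])

```text
t: 20.37
eef_pos: [0.6616, -0.1921, 0.0391]
tool_rot: [-0.0, 0.685, 0.729, -0.0]
contact_force: [0.1, -0.6, 0.2]
gripper_width: 0.597
```

```bash
python3 - <<'E'
from fc import *
o=bot.get_obs();print(o["t"],o["eef_pos"],o["contact_force"],totray(o["eef_pos"]),o["tool_rot"])
c=cam("side","s18.png",crop=(225,130,315,210),scale=8)
E
```

```text
20.3667 [ 0.66161814 -0.19206122  0.03912492] [ 0.12231034 -0.56805809  0.15982357] [-0.01272872 -0.2074712 ] [-1.05335553e-04  6.85032246e-01  7.28512733e-01 -9.01138394e-05]
```

View pics/s18.png

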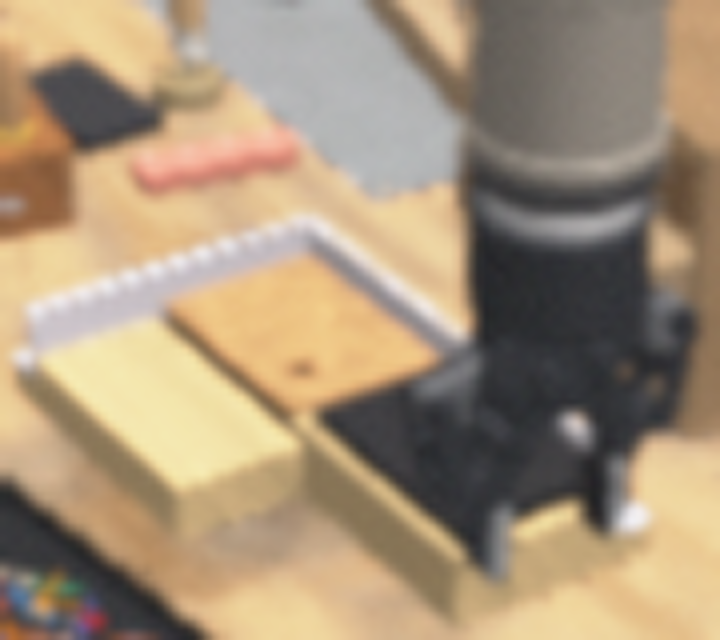

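Request:
step_arm([
  [-0.0005,0.008,0,0,0,0,-0.2],
  [-0.001,0.016,0,0,0,0,-0.2],
  [-0.0014,0.023,0,0,0,0,-0.2],
  [-0.0018,0.03,0,0,0,0,-0.2],
  [-0.0022,0.037,0,0,0,0,-0.2],
  [-0.0027,0.044,0,0,0,0,-0.2],
  [-0.0031,0.051,0,0,0,0,-0.2],
  [-0.0035,0.058,0,0,0,0,-0.2],
  [-0.0035,0.058,0,0,0,0,-0.2],
  [-0.0035,0.058,0,0,0,0,-0.2],
])

```text
t: 21.25
eef_pos: [0.658, -0.133, 0.0388]
tool_rot: [-0.0, 0.685, 0.729, 0.0]
contact_force: [-0.4, 0.0, 0.1]
gripper_width: 0.602
```

```bash
python3 - <<'E'
from fc import *
o=bot.get_obs();print(o["t"],o["eef_pos"],o["contact_force"],totray(o["eef_pos"]),o["tool_rot"])
c=cam("side","s19.png",crop=(225,130,315,210),scale=8)
E
```

```text
21.25 [ 0.6579925  -0.13296754  0.03882146] [-0.41333666  0.04161094  0.05170556] [-0.01278065 -0.14826643] [-2.32437678e-04  6.84860086e-01  7.28674556e-01  1.07476941e-05]
```

View pics/s19.png

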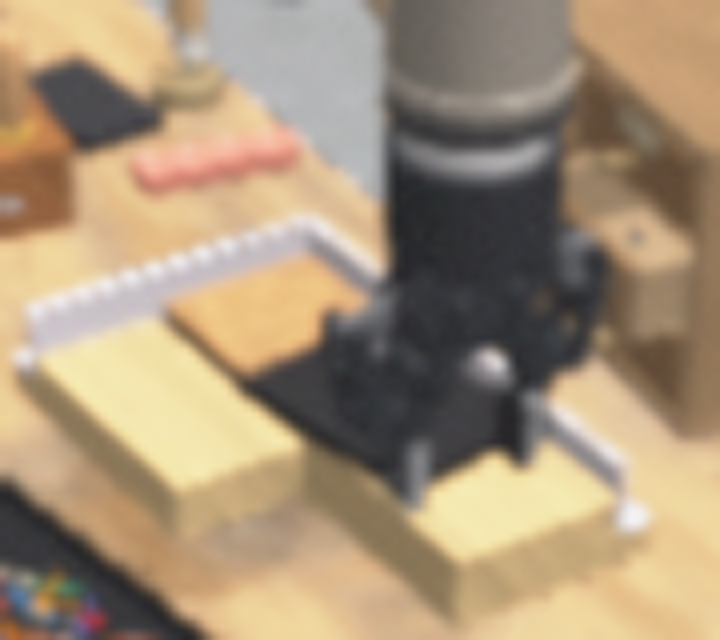

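Request:
step_arm([
  [-0.0005,0.008,0,0,0,0,-0.2],
  [-0.001,0.016,0,0,0,0,-0.2],
  [-0.0014,0.024,0,0,0,0,-0.2],
  [-0.0019,0.032,0,0,0,0,-0.2],
  [-0.0024,0.04,0,0,0,0,-0.2],
  [-0.0029,0.048,0,0,0,0,-0.2],
  [-0.0034,0.056,0,0,0,0,-0.2],
  [-0.0039,0.064,0,0,0,0,-0.2],
  [-0.0042,0.07,0,0,0,0,-0.2],
  [-0.0042,0.07,0,0,0,0,-0.2],
])

```text
t: 22.13
eef_pos: [0.6537, -0.0614, 0.0387]
tool_rot: [-0.001, 0.684, 0.729, 0.0]
contact_force: [0.3, 1.0, 0.3]
gripper_width: 0.603
```

```bash
python3 - <<'E'
from fc import *
o=bot.get_obs();print(o["t"],o["eef_pos"],o["contact_force"],totray(o["eef_pos"]),o["tool_rot"])
c=cam("side","s20.png",crop=(225,130,315,210),scale=8)
E
```

```text
22.1333 [ 0.6537111  -0.06137392  0.03871436] [0.28702766 0.96710473 0.25487156] [-0.01273262 -0.07654492] [-6.75528003e-04  6.84438433e-01  7.29070303e-01  2.63960024e-04]
```

View pics/s20.png

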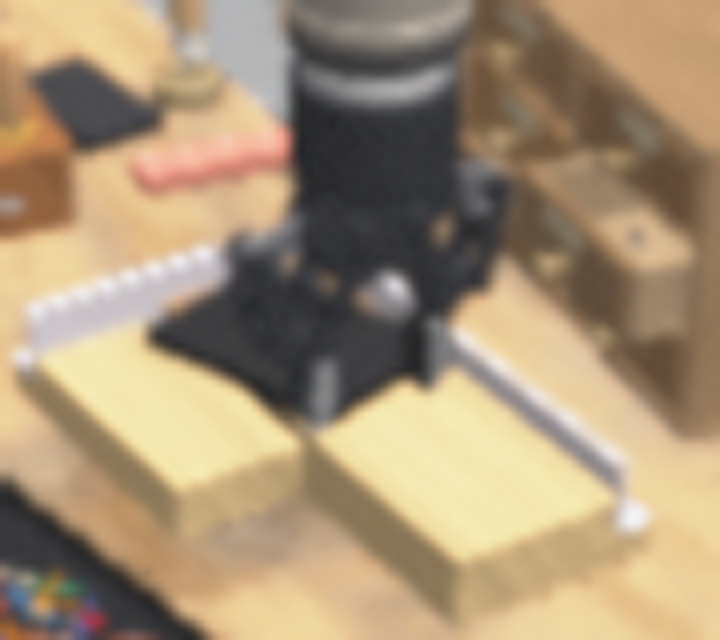

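```bash
python3 - <<'E'
from fc import *
c=cam("side","s21.png",crop=(238,158,283,190),scale=16)
t=cam("top","t21.png",crop=(200,115,270,170),scale=10)
# expected positions of home plate corners
for z in(.036,.046):
  for a in((-.04,.055),(-.04,-.055),(.04,-.055),(-.04,.036),(-.04,-.0665)):
    u=proj(c,np.r_[toworld(a),z])[0]+[.56,.03]; print(z,a,np.round((u-[238,158]+.5)*16),np.round((proj(t,np.r_[toworld(a),z])[0]-[200,115]+.5)*10))
E
```

```text
0.036 (-0.04, 0.055) [116. 156.] [ 94. 451.]
0.036 (-0.04, -0.055) [374. 377.] [487. 429.]
0.036 (0.04, -0.055) [670. 272.] [471. 156.]
0.036 (-0.04, 0.036) [159. 193.] [162. 448.]
0.036 (-0.04, -0.0665) [403. 401.] [528. 427.]
0.046 (-0.04, 0.055) [115. 119.] [ 90. 443.]
0.046 (-0.04, -0.055) [375. 339.] [487. 421.]
0.046 (0.04, -0.055) [671. 235.] [471. 145.]
0.046 (-0.04, 0.036) [158. 156.] [159. 439.]
0.046 (-0.04, -0.0665) [403. 363.] [528. 418.]
```

View pics/s21.png

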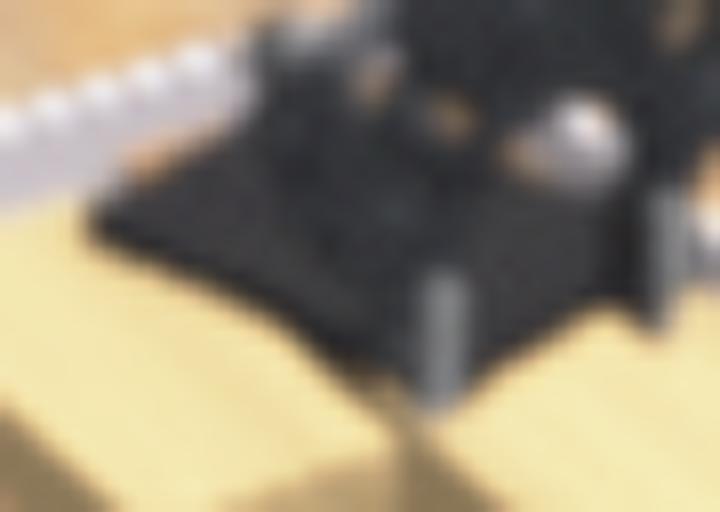

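View pics/t21.png

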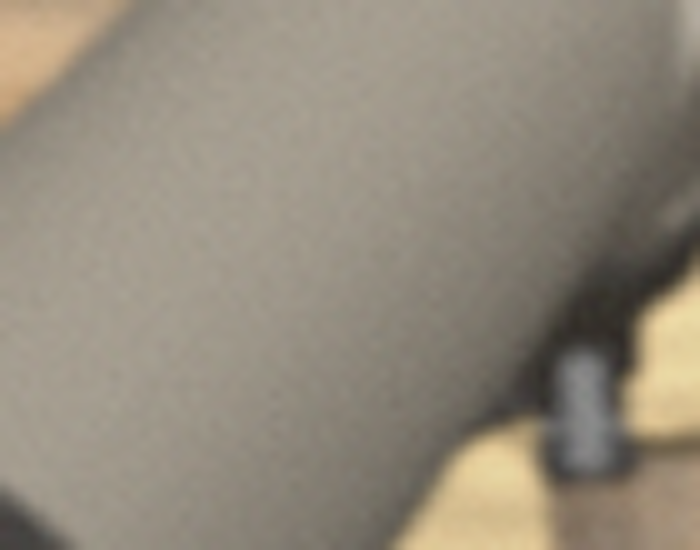

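```bash
python3 - <<'E'
from fc import *
c=bot.read_camera("side")
for z in(.046,.0475,.040,.036):
    print(z);crn(c,[(92,208),(100,235),(240,135),(435,400),(600,300)],(238,158),16,z)
p=np.load("p0.npy"); p[3:9]=0
def f(a,cols=None):
    r=p.copy(); r[9:12]=np.array(a)*[.001,.001,.01]; return cost(c,r,(238,158,283,190),(.56,.03),zs=(.018,.028,.0365))
best=sorted((f((x,y,t)),x,y,t) for x in np.arange(-14,3,2) for y in np.arange(-22,-4,3) for t in np.arange(-4,16,2))[:5]
print(best)
E
```

```text
0.046
(92, 208) [-64.5  25.1]
(100, 235) [-68.9  14.3]
(240, 135) [-19.3  33.6]
(435, 400) [-42.2 -82.4]
(600, 300) [ 11.  -68.7]
0.0475
(92, 208) [-65.7  23. ]
(100, 235) [-70.1  12.3]
(240, 135) [-20.6  31.6]
(435, 400) [-43.4 -84.3]
(600, 300) [  9.7 -70.6]
0.04
(92, 208) [-59.6  33.2]
(100, 235) [-64.1  22.4]
(240, 135) [-14.2  41.9]
(435, 400) [-37.1 -75. ]
(600, 300) [ 16.4 -61.1]
0.036
(92, 208) [-56.4  38.7]
(100, 235) [-60.9  27.8]
(240, 135) [-10.7  47.4]
(435, 400) [-33.8 -70. ]
(600, 300) [ 20.  -56.1]
[(np.float64(265.27587109184253), np.int64(-12), np.int64(-13), np.int64(14)), (np.float64(267.071801261106), np.int64(-14), np.int64(-13), np.int64(14)), (np.float64(268.0148911196043), np.int64(-12), np.int64(-10), np.int64(14)), (np.float64(268.13683556976355), np.int64(-10), np.int64(-13), np.int64(14)), (np.float64(269.16261065612065), np.int64(-12), np.int64(-13), np.int64(12))]
```

Request:
step_arm([
  [0.0007,-0.012,0.003,0,0,0,-0.2],
  [0.0007,-0.014,0.03,0,0,0,-0.2],
  [0.0007,-0.014,0.07,0,0,7,-0.2],
  [-0.02,0,0.08,0,0,14,-0.2],
  [-0.05,0.03,0.08,0,0,21,-0.2],
  [-0.08,0.0585,0.08,0,0,28,-0.2],
  [-0.088,0.0585,0.08,0,0,35,-0.2],
  [-0.088,0.0585,0.08,0,0,42,-0.2],
  [-0.088,0.0585,0.08,0,0,49,-0.2],
  [-0.088,0.0585,0.08,0,0,56,-0.2],
])

```text
t: 23.17
eef_pos: [0.5659, -0.0068, 0.1196]
tool_rot: [0.001, 0.261, 0.965, -0.0]
contact_force: [-0.0, -0.2, 0.4]
gripper_width: 0.603
```

Request:
step_arm([
  [0,0,0,0,0,7,-0.2],
  [0,0,0,0,0,14,-0.2],
  [0,0,0,0,0,21,-0.2],
  [0,0,0,0,0,28,-0.2],
  [0,0,0,0,0,34,-0.2],
  [0,0,0,0,0,34,-0.2],
  [0,0,0,0,0,34,-0.2],
])

```text
t: 23.75
eef_pos: [0.566, -0.0068, 0.1193]
tool_rot: [0.0, -0.028, 1.0, -0.0]
contact_force: [1.0, 0.3, 0.1]
gripper_width: 0.594
```

```bash
python3 - <<'E'
from fc import *
o=bot.get_obs();print(o["t"],o["eef_pos"],o["contact_force"],totray(o["eef_pos"]),o["tool_rot"])
c=cam("side","s22.png",crop=(225,130,315,210),scale=8)
t=cam("top","t22.png",crop=(195,110,305,200),scale=7)
E
```

```text
23.75 [ 0.56601464 -0.00684794  0.11926496] [0.99660623 0.26119592 0.09064749] [-0.09697779 -0.01682472] [ 2.71360443e-04 -2.78106303e-02  9.99613170e-01 -6.82723660e-05]
```

View pics/s22.png

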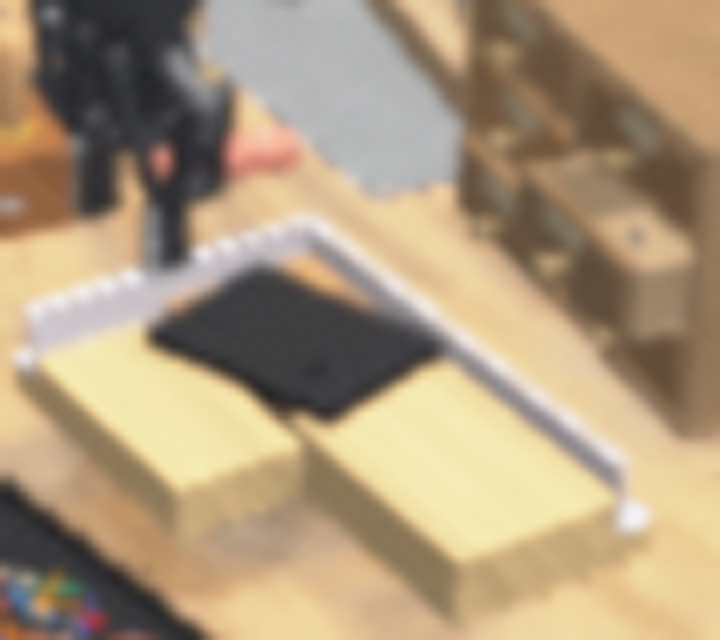

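View pics/t22.png

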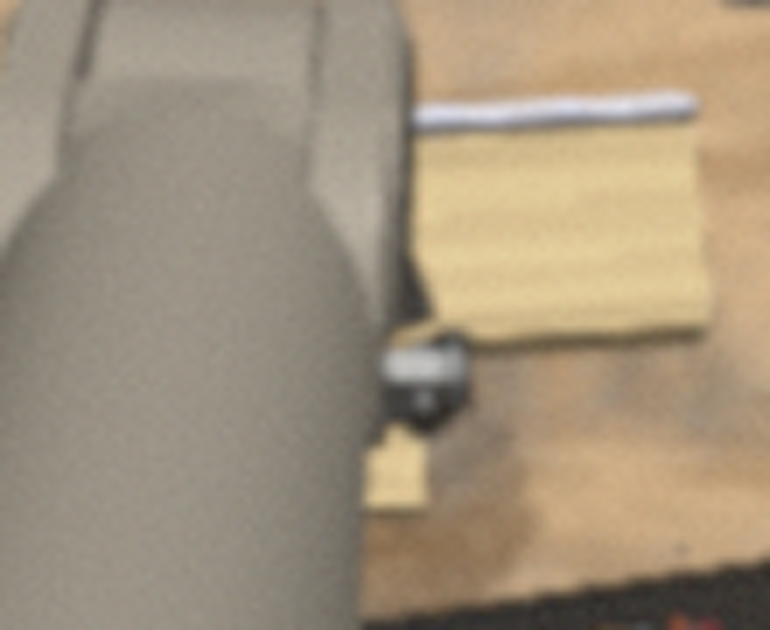

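```bash
cat > fu.py <<'E'
from fc import *
def fitup(c,init,crop,zs=(.018,.028,.0365),cork=(0,0,0)):
    p=np.load("p0.npy"); p[3:6]=0; p[6:9]=cork
    def f(a):
        r=p.copy(); r[9:12]=np.array(a)*[.001,.001,.01]; return cost(c,r,crop,(.56,.03),zs=zs)
    a0=np.array(init)/[.001,.001,.01]
    r=minimize(f,a0,method="Nelder-Mead",options=dict(initial_simplex=[a0,a0+[3,0,0],a0+[0,3,0],a0+[0,0,3]],xatol=.05,fatol=.01,maxiter=120))
    return np.round(r.x*[.001,.001,.01],4),r.fun
E
python3 - <<'E'
from fu import *
c=bot.read_camera("side"); print(fitup(c,[-.01,-.012,.15],(238,165,300,210)))
E
```

```text
(array([-0.0116, -0.0155,  0.2891]), np.float64(88.08789316650403))
```

Request:
step_arm([
  [0,0.006,-0.035,0,0,0,-0.2],
  [0,0.006,-0.07,0,0,0,-0.2],
  [0,0.006,-0.085,0,0,0,-0.2],
  [0,0.006,-0.088,0,0,0,-0.2],
  [0,0.006,-0.088,0,0,0,-0.2],
])

```text
t: 24.32
eef_pos: [0.5651, 0.0005, 0.0301]
tool_rot: [-0.001, -0.03, 1.0, -0.0]
contact_force: [-0.5, -0.8, -0.3]
gripper_width: 0.599
```

Request:
step_arm([
  [0.004,0.0002,0,0,0,0,-0.2],
  [0.008,0.0005,0,0,0,0,-0.2],
  [0.012,0.0007,0,0,0,0,-0.2],
  [0.016,0.001,0,0,0,0,-0.2],
  [0.02,0.0012,0,0,0,0,-0.2],
  [0.024,0.0014,0,0,0,0,-0.2],
  [0.028,0.0017,0,0,0,0,-0.2],
  [0.028,0.0017,0,0,0,0,-0.2],
])

```text
t: 24.98
eef_pos: [0.5948, 0.0025, 0.0311]
tool_rot: [0.0, -0.031, 1.0, 0.0]
contact_force: [-0.4, -0.7, -0.1]
gripper_width: 0.603
```

```bash
python3 - <<'E'
from fc import *
o=bot.get_obs();print(o["t"],o["eef_pos"],o["contact_force"],totray(o["eef_pos"]),o["tool_rot"])
c=cam("side","s23.png",crop=(225,130,315,210),scale=8)
E
```

```text
24.9833 [0.59482589 0.00253431 0.03109507] [-0.36288928 -0.73430671 -0.09280801] [-0.06765274 -0.00919872] [ 4.56233725e-04 -3.05029723e-02  9.99534572e-01  2.10591806e-05]
```

View pics/s23.png

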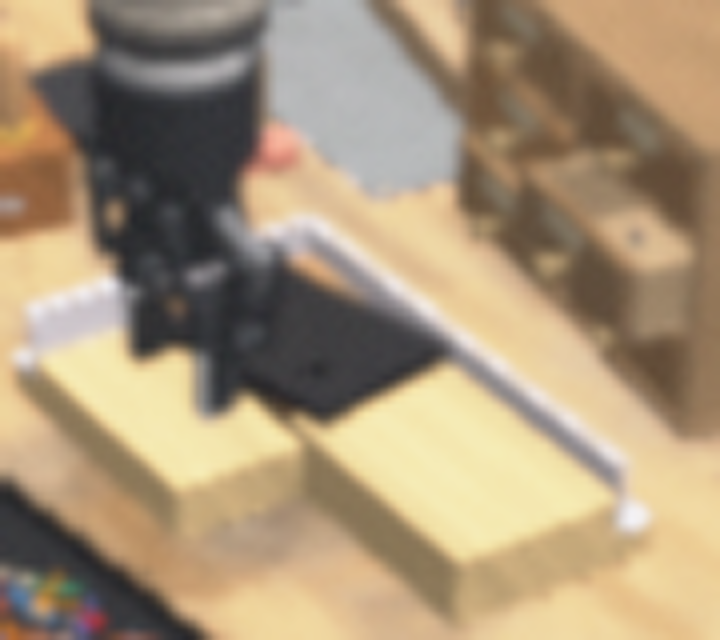

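Request:
step_arm([
  [0.003,0.0002,0,0,0,0,-0.2],
  [0.006,0.0004,0,0,0,0,-0.2],
  [0.009,0.0006,0,0,0,0,-0.2],
  [0.011,0.0007,0,0,0,0,-0.2],
  [0.013,0.0008,0,0,0,0,-0.2],
  [0.015,0.0009,0,0,0,0,-0.2],
  [0.015,0.0009,0,0,0,0,-0.2],
])

```text
t: 25.62
eef_pos: [0.6093, 0.0033, 0.031]
tool_rot: [0.0, -0.03, 1.0, 0.0]
contact_force: [0.6, 0.6, -0.8]
gripper_width: 0.602
```

```bash
python3 - <<'E'
from fc import *
o=bot.get_obs();print(o["t"],o["eef_pos"],o["contact_force"],totray(o["eef_pos"]),o["tool_rot"])
c=cam("side","s24.png",crop=(225,130,315,210),scale=8)
E
```

```text
25.6167 [0.60929861 0.00330797 0.03099284] [ 0.58882013  0.57877042 -0.80604364] [-0.05315971 -0.0093001 ] [ 2.27059798e-04 -3.04135062e-02  9.99537376e-01  8.22907567e-06]
```

View pics/s24.png

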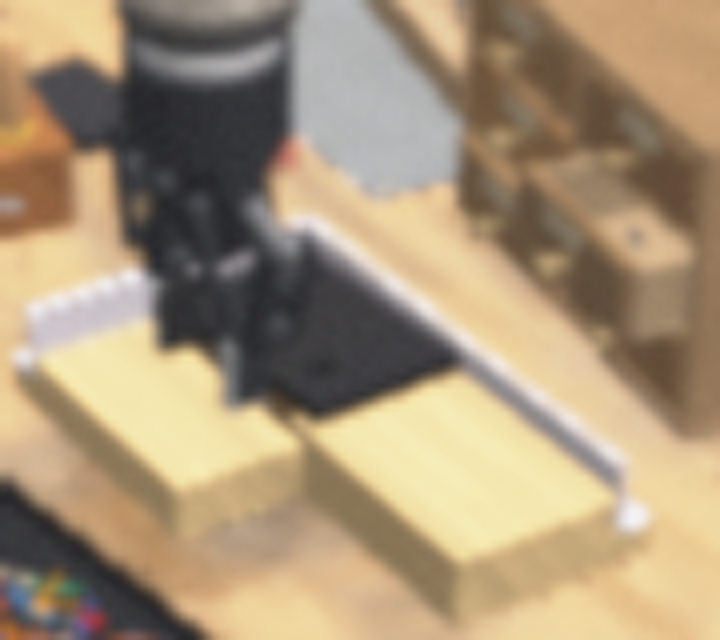

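Request:
step_arm([
  [0.0015,0.0001,0,0,0,0,-0.2],
  [0.003,0.0002,0,0,0,0,-0.2],
  [0.0045,0.0003,0,0,0,0,-0.2],
  [0.006,0.0003,0,0,0,0,-0.2],
  [0.006,0.0003,0,0,0,0,-0.2],
])

```text
t: 26.08
eef_pos: [0.6134, 0.0036, 0.0305]
tool_rot: [-0.002, -0.031, 1.0, 0.0]
contact_force: [-5.0, 0.2, 2.1]
gripper_width: 0.602
```

Request:
step_arm([
  [0.0015,0,0,0,0,0,-0.2],
  [0.0015,0,0,0,0,0,-0.2],
  [-0.014,-0.001,0,0,0,0,-0.2],
  [-0.016,-0.001,0.03,0,0,0,-0.2],
  [-0.01,-0.02,0.07,0,0,-7,-0.2],
  [0.01,-0.05,0.08,0,0,-14,-0.2],
  [0.03,-0.08,0.08,0,0,-21,-0.2],
  [0.0426,-0.0903,0.08,0,0,-28,-0.2],
  [0.0426,-0.0903,0.08,0,0,-35,-0.2],
  [0.0426,-0.0903,0.08,0,0,-42,-0.2],
])

```text
t: 26.92
eef_pos: [0.6589, -0.0886, 0.1115]
tool_rot: [0.001, 0.334, 0.943, -0.0]
contact_force: [-0.5, 0.7, -0.4]
gripper_width: 0.603
```

Request:
step_arm([
  [0,0,0,0,0,-7,-0.2],
  [0,0,0,0,0,-14,-0.2],
  [0,0,0,0,0,-21,-0.2],
  [0,0,0,0,0,-28,-0.2],
  [0,0,0,0,0,-35,-0.2],
  [0,0,0,0,0,-42,-0.2],
  [0,0,0,0,0,-48,-0.2],
  [0,0,0,0,0,-48,-0.2],
  [0,0,0,0,0,-48,-0.2],
])

```text
t: 27.67
eef_pos: [0.6579, -0.0867, 0.111]
tool_rot: [0.001, 0.684, 0.73, -0.0]
contact_force: [-0.1, 1.0, 0.4]
gripper_width: 0.598
```

```bash
python3 - <<'E'
from fu import *
o=bot.get_obs();print(o["t"],o["eef_pos"],o["contact_force"],totray(o["eef_pos"]),o["tool_rot"])
c=cam("side","s25.png",crop=(225,130,315,210),scale=8)
t=cam("top","t25.png",crop=(195,110,305,200),scale=7)
print(fitup(c,[-.001,-.015,.02],(230,155,275,205)))
E
```

```text
27.6667 [ 0.65787854 -0.08667452  0.11100527] [-0.07295558  0.95995983  0.39753196] [-0.0101     -0.10205094] [ 5.31914685e-04  6.83977244e-01  7.29503150e-01 -7.91971118e-06]
(array([-0.0013, -0.0236,  0.0518]), np.float64(145.4929923582971))
```

View pics/s25.png

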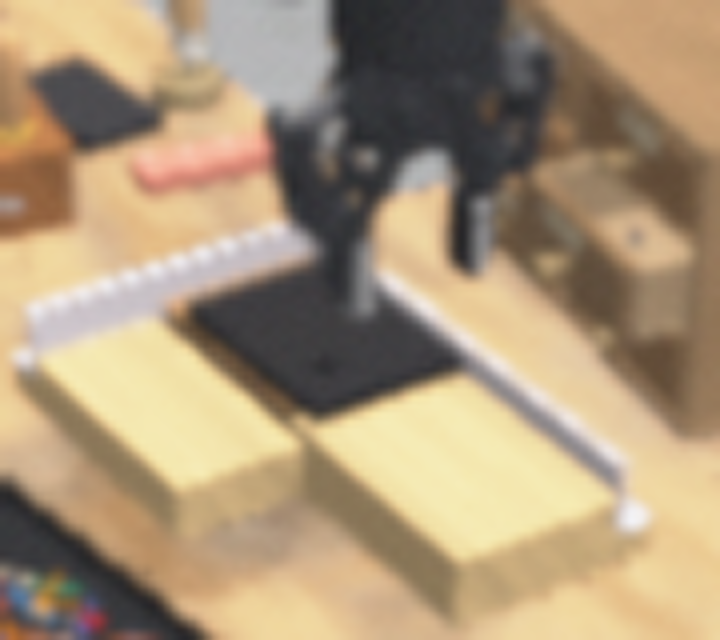

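Request:
step_arm([
  [-0.002,-0.006,-0.035,0,0,0,-0.2],
  [-0.002,-0.006,-0.062,0,0,0,-0.2],
  [-0.002,-0.006,-0.072,0,0,0,-0.2],
  [-0.002,-0.006,-0.0765,0,0,0,-0.2],
  [-0.002,-0.006,-0.0765,0,0,0,-0.2],
  [-0.002,-0.006,-0.0765,0,0,0,-0.2],
])

```text
t: 28.27
eef_pos: [0.6561, -0.093, 0.0354]
tool_rot: [0.0, 0.685, 0.729, 0.0]
contact_force: [-0.8, 0.1, 0.4]
gripper_width: 0.603
```

```bash
python3 - <<'E'
from fu import *
o=bot.get_obs();print(o["t"],o["eef_pos"],o["contact_force"],totray(o["eef_pos"]),o["tool_rot"])
c=cam("side","s26.png",crop=(240,150,300,195),scale=12)
E
```

```text
28.2667 [ 0.65614523 -0.09296317  0.03538556] [-0.83933344  0.14231674  0.3587295 ] [-0.01220976 -0.10822349] [4.68217715e-04 6.84934667e-01 7.28604179e-01 4.82013103e-04]
```

View pics/s26.png

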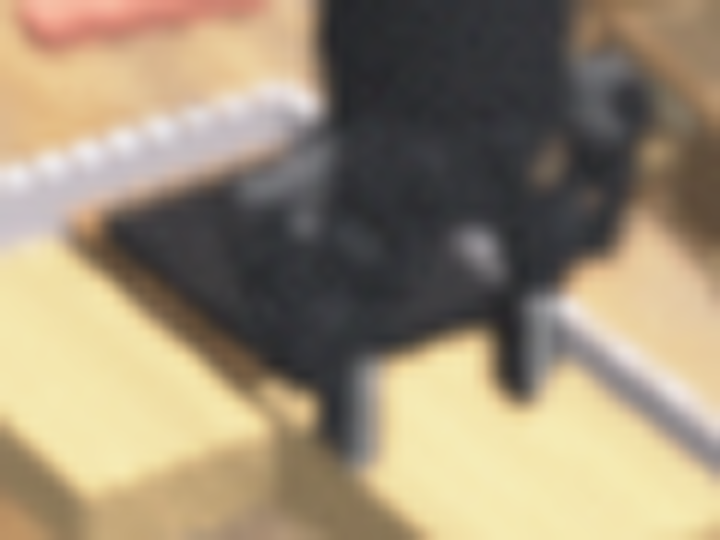

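Request:
step_arm([
  [0,0,-0.0015,0,0,0,-0.2],
  [-0.0002,0.004,-0.0025,0,0,0,-0.2],
  [-0.0005,0.008,-0.0025,0,0,0,-0.2],
  [-0.0007,0.012,-0.0025,0,0,0,-0.2],
  [-0.0009,0.016,-0.0025,0,0,0,-0.2],
  [-0.0012,0.02,-0.0025,0,0,0,-0.2],
  [-0.0014,0.024,-0.0025,0,0,0,-0.2],
  [-0.0014,0.024,-0.0025,0,0,0,-0.2],
])

```text
t: 28.98
eef_pos: [0.656, -0.0701, 0.0344]
tool_rot: [0.002, 0.685, 0.728, 0.001]
contact_force: [0.0, -1.9, 10.6]
gripper_width: 0.602
```

```bash
python3 - <<'E'
from fu import *
o=bot.get_obs();print(o["t"],o["eef_pos"],o["contact_force"],totray(o["eef_pos"]),o["tool_rot"])
c=cam("side","s27.png",crop=(235,145,295,190),scale=12)
E
```

```text
28.9833 [ 0.65604495 -0.07006493  0.03440653] [ 0.01212192 -1.86954365 10.61614535] [-0.01092764 -0.08536096] [0.00230935 0.68504805 0.72849378 0.00080435]
```

View pics/s27.png

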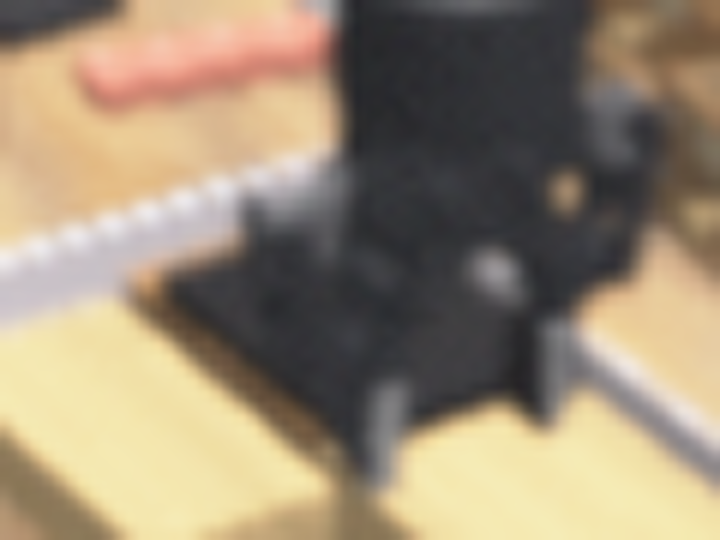

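Request:
step_arm([
  [0.0005,-0.006,0.004,0,0,0,-0.2],
  [0.0055,-0.008,0.007,0,0,0,0.3],
  [0.0105,-0.0075,0.007,0,0,0,0.3],
  [0.0105,-0.0075,0.007,0,0,0,0.3],
  [0.0105,-0.0075,0.007,0,0,0,0.3],
  [0.0105,-0.0075,0.007,0,0,0,0.3],
])

```text
t: 29.53
eef_pos: [0.6643, -0.0758, 0.0385]
tool_rot: [-0.0, 0.685, 0.728, -0.0]
contact_force: [0.0, -0.6, -0.4]
gripper_width: 0.349
```

```bash
python3 - <<'E'
from fu import *
o=bot.get_obs();print(o["t"],o["eef_pos"],o["contact_force"],totray(o["eef_pos"]),o["gripper_width"])
c=cam("side","s28.png",crop=(235,145,295,190),scale=12)
E
```

```text
29.5333 [ 0.66425759 -0.07583377  0.03846788] [ 0.02707364 -0.64237456 -0.40517293] [-0.0030782  -0.09161502] 0.3487269675677045
```

View pics/s28.png

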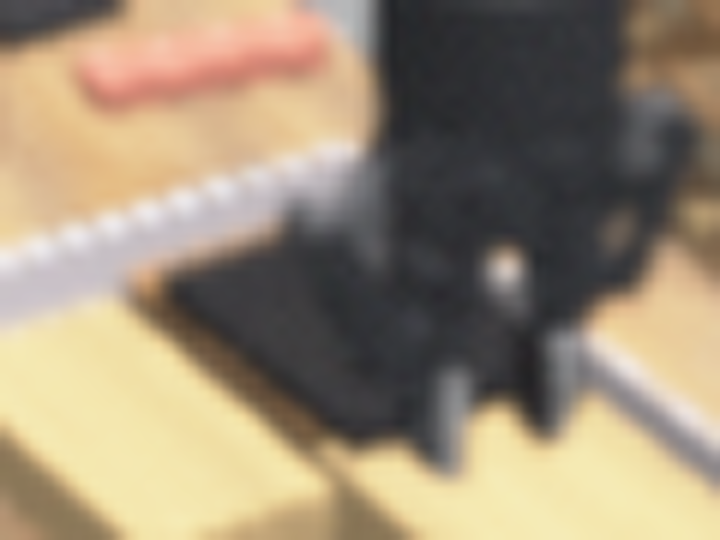

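Request:
step_arm([
  [-0.0002,0.004,0,0,0,0,0.3],
  [-0.0005,0.008,0,0,0,0,0.3],
  [-0.0007,0.012,0,0,0,0,0.3],
  [-0.001,0.015,0,0,0,0,0.3],
  [-0.0012,0.018,0,0,0,0,0.3],
  [-0.0013,0.021,0,0,0,0,0.3],
  [-0.0013,0.021,0,0,0,0,0.3],
])

```text
t: 30.17
eef_pos: [0.6633, -0.0541, 0.0389]
tool_rot: [-0.0, 0.685, 0.729, 0.0]
contact_force: [0.7, -0.1, 0.4]
gripper_width: 0.35
```

```bash
python3 - <<'E'
from fu import *
o=bot.get_obs();print(o["t"],o["eef_pos"],o["contact_force"],totray(o["eef_pos"]),o["gripper_width"])
c=cam("side","s29.png",crop=(235,145,295,190),scale=12)
E
```

```text
30.1667 [ 0.66330103 -0.0541098   0.03892288] [ 0.68760706 -0.14903312  0.38872184] [-0.00272169 -0.06987293] 0.34954962917340465
```

View pics/s29.png

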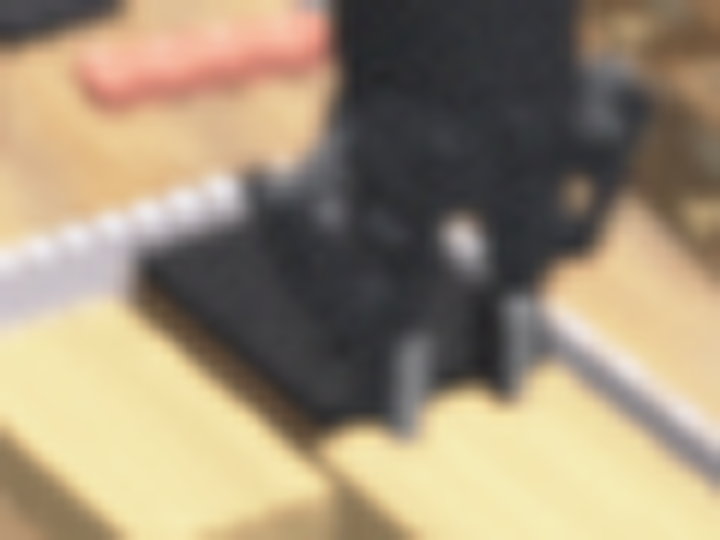

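Nearly home, square. A gentle final push.

Request:
step_arm([
  [-0.0001,0.001,0,0,0,0,0.3],
  [-0.0001,0.002,0,0,0,0,0.3],
  [-0.0002,0.003,0,0,0,0,0.3],
  [-0.0003,0.004,0,0,0,0,0.3],
  [-0.0003,0.005,0,0,0,0,0.3],
  [-0.0003,0.005,0,0,0,0,0.3],
])

```text
t: 30.72
eef_pos: [0.6629, -0.05, 0.039]
tool_rot: [-0.0, 0.685, 0.728, 0.0]
contact_force: [-1.0, -0.3, -0.2]
gripper_width: 0.346
```

Request:
step_arm([
  [-0.0001,0.001,0,0,0,0,0.3],
  [-0.0001,0.002,0,0,0,0,0.3],
  [-0.0002,0.003,0,0,0,0,0.3],
  [-0.0002,0.003,0,0,0,0,0.3],
  [-0.0002,0.003,0,0,0,0,0.3],
])

```text
t: 31.13
eef_pos: [0.6629, -0.0499, 0.0392]
tool_rot: [0.002, 0.686, 0.728, -0.001]
contact_force: [0.8, -6.4, -0.8]
gripper_width: 0.351
```

Request:
step_arm([
  [0,0.0015,0,0,0,0,0.3],
  [0,0.0015,0,0,0,0,0.3],
  [0,0.0015,0,0,0,0,0.3],
  [0.0005,-0.01,0,0,0,0,0.3],
  [0.0005,-0.02,0.01,0,0,0,0.3],
  [0.0005,-0.05,0.04,0,0,0,0.3],
  [0.0005,-0.09,0.07,0,0,0,0.3],
  [0.0005,-0.13,0.09,0,0,0,0.3],
  [0.0005,-0.15,0.1,0,0,0,0.3],
])

```text
t: 31.88
eef_pos: [0.6633, -0.2005, 0.1422]
tool_rot: [0.001, 0.686, 0.728, 0.001]
contact_force: [0.9, -1.2, -0.7]
gripper_width: 0.347
```

```bash
python3 - <<'E'
from fu import *
o=bot.get_obs();print(o["t"],o["eef_pos"],o["contact_force"],totray(o["eef_pos"]),o["q"])
c=cam("side","s30.png",crop=(235,140,305,192),scale=10)
t=cam("top","t30.png",crop=(195,110,305,200),scale=7)
print(fitup(c,[-.001,-.001,.01],(230,155,275,205)))
for z in (.046,):
  for a in((-.018,-.026),):
    print(proj(t,np.r_[toworld(a),z]),proj(c,np.r_[toworld(a),z])+[.56,.03])
for n in("top","side"): print([(np.round(np.array(r["location"])*[512,384],1),round(r["conf"],2)) for r in bot.place_of("upper_plate_hole",n)])
E
```

```text
31.8833 [ 0.66334522 -0.2005145   0.14224772] [ 0.89850752 -1.23419553 -0.68119534] [-0.01151505 -0.21601332] [-0.22634642  0.67649717  0.65696579  1.62059894 -0.47018105  1.00493291
  0.63958144]
(array([ 0.0004, -0.0014,  0.0032]), np.float64(55.442012291373416))
[[237.31729512 149.47946035]] [[261.64407139 173.16999845]]
[(array([237.3, 148.3]), 0.76), (array([150.4, 161.4]), 0.23)]
[(array([263.5, 176.1]), 0.62), (array([313. , 249.4]), 0.48), (array([265.5, 179.4]), 0.33)]
```

View pics/s30.png

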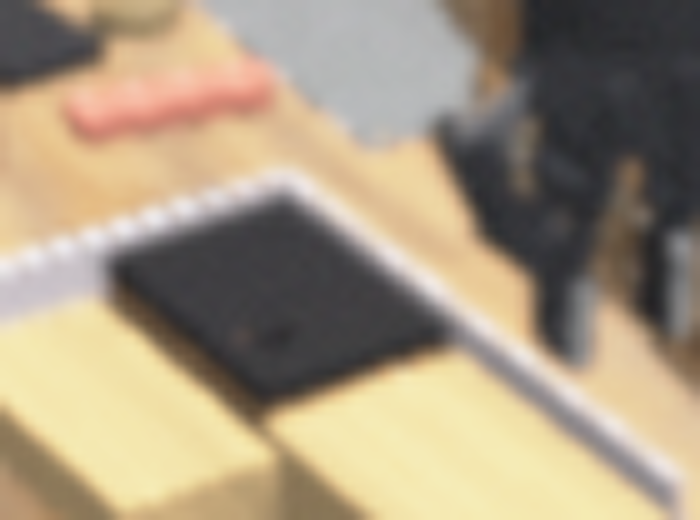

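View pics/t30.png

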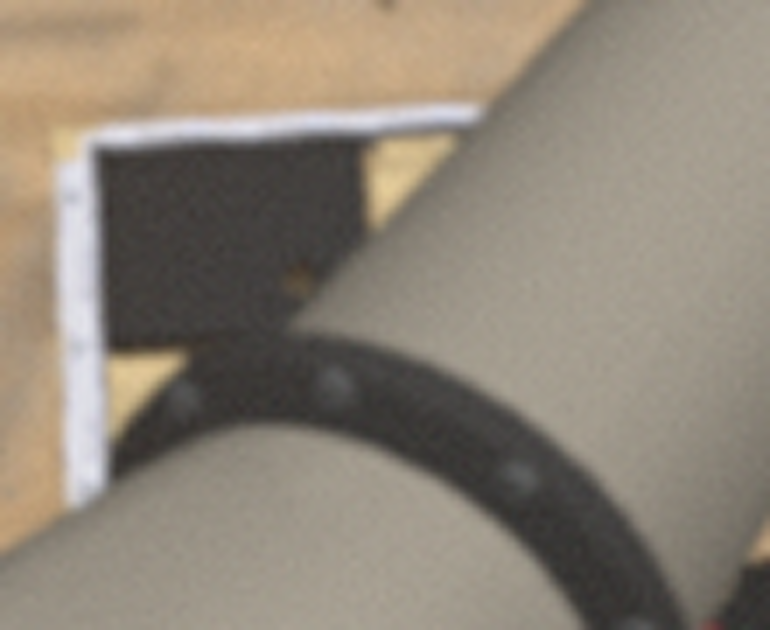

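```bash
cat > fb.py <<'E'
import fit
from fit import *
def scene_b(p,zs=None):
    pose=p[:3]; L=[((-.025,.025,-.042,.042,0,.046),pose,"b",None)]
    a=np.linspace(0,2*np.pi,17)[:-1]
    return L
def render(c,p,crop,off=(0,0),zs=None):
    x0,y0,x1,y1=crop; names={"bg":0}; im=np.zeros(((y1-y0)*S,(x1-x0)*S),np.uint8)
    o=np.array(c["extrinsics"])[:3,3]
    def fill(poly,lab,hull=False):
        i=names.setdefault(lab,len(names)); u=(proj(c,poly)+off-[x0,y0]+.5)*S-.5
        u=np.round(u*16).astype(np.int32)
        if hull:u=cv2.convexHull(u)
        cv2.fillPoly(im,[u.reshape(-1,2)],i,shift=4)
    for b,pose,lab,h in scene_b(p):
        for f,q in boxfaces(*b).items():
            w=T(q,pose); n=np.cross(w[1]-w[0],w[2]-w[0]); ctr=T(np.array([[0,0,.023]]),pose)[0]
            if n@(w[0]-ctr)<0:n=-n
            if n@(o-w[0])>0: fill(w,lab+f)
    a=np.linspace(0,2*np.pi,24,endpoint=False)
    def cyl(r,z0,z1,lab,y=-.018): fill(np.vstack([T(np.c_[r*np.cos(a),y+r*np.sin(a),np.full(24,z)],p[:3]) for z in(z0,z1)]),lab,True)
    fill(T(np.c_[.006*np.cos(a),.018+.006*np.sin(a),np.full(24,.046)],p[:3]),"hole")
    cyl(.013,.046,.050,"collar"); cyl(.0105,.05,.104,"handle")
    return im,names
fit.render=render
E
python3 - <<'E'
from fb import *
d=np.load("c0.npz"); c={k[2:]:d[k] for k in d if k[0]=="t"}; s={k[2:]:d[k] for k in d if k[0]=="s"}
CT=(125,140,167,175);CS=(210,132,238,162)
g=atz(c,(110+148/4,110+197/4),.046);print(g)
def f(a):
    p=np.array([g[0]+a[0]*.001,g[1]+a[1]*.001,a[2]*.01]); return cost(c,p,CT)+cost(s,p,CS,a[3:5])
best=None
for th in(-10,0,10):
    r=minimize(f,[0,0,th,.5,0],method="Nelder-Mead",options=dict(initial_simplex=np.array([0,0,th,.5,0])+np.vstack([np.zeros(5),np.diag([6,6,8,1,1])]),maxiter=300,xatol=.03,fatol=.01))
    print(r.fun,r.x)
    if best is None or r.fun<best.fun:best=r
a=best.x;p=np.array([g[0]+a[0]*.001,g[1]+a[1]*.001,a[2]*.01]);print(p,"pin",T(np.array([[0,-.018,0]]),p))
np.save("pb.npy",p)
for n,k,C,o in(("t",c,CT,(0,0)),("s",s,CS,a[3:5])):
    m=cost(k,p,C,o,ret=True); x0,y0,x1,y1=C
    v=np.hstack([k["color"][y0:y1,x0:x1],np.clip(m,0,255).astype(np.uint8)])[:,:,::-1]
    cv2.imwrite(f"pics/fb_{n}.png",cv2.resize(v,None,fx=8,fy=8))
E
```

```text
[0.61704    0.23875691 0.046     ]
129.12954079935292 [  4.27667212   7.79502824 -12.55667675   0.17114054  -0.57943019]
128.24045092710577 [  4.32774507   8.11979548 -12.18132056   0.22966491  -0.28945147]
133.98244375589803 [  4.80431485   8.52256684 -11.21305159   0.5742657    0.10158156]
[ 0.62136774  0.2468767  -0.12181321] pin [[0.61918052 0.22901008 0.        ]]
```

View pics/fb_t.png

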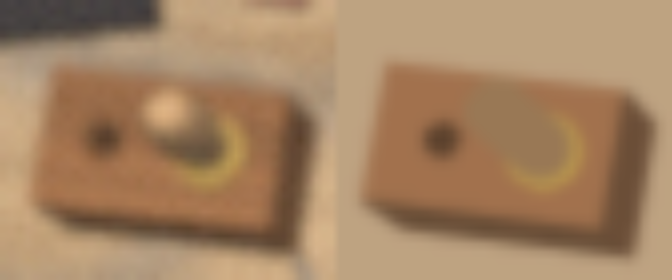

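View pics/fb_s.png

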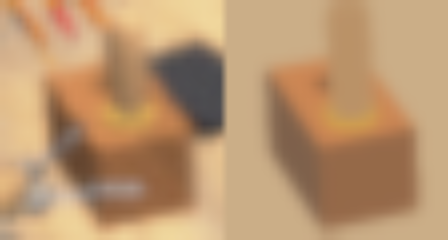

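Request:
step_arm([
  [0,0.02,0.03,0,0,0,-0.3],
  [-0.004,0.05,0.055,0,0,0,-0.3],
  [-0.044,0.43,0.058,0,0,0,-0.3],
  [-0.044,0.43,0.058,0,0,0,-0.3],
  [-0.044,0.43,0.058,0,0,0,-0.3],
  [-0.044,0.43,0.058,0,0,0,-0.3],
  [-0.044,0.43,0.058,0,0,0,-0.3],
  [-0.044,0.43,0.058,0,0,0,-0.3],
  [-0.044,0.43,0.058,0,0,0,-0.3],
  [-0.044,0.43,0.058,0,0,0,-0.3],
])

```text
t: 32.92
eef_pos: [0.6223, 0.1885, 0.196]
tool_rot: [-0.001, 0.684, 0.729, -0.0]
contact_force: [0.5, 0.3, -0.6]
gripper_width: 0.651
```

Request:
step_arm([
  [-0.002,0.09,0,0,0,0,-0.3],
  [-0.002,0.09,0,0,0,0,-0.3],
  [-0.002,0.09,0,0,0,0,-0.3],
  [-0.002,0.09,0,0,0,0,-0.3],
])

```text
t: 33.25
eef_pos: [0.6193, 0.2821, 0.1949]
tool_rot: [-0.002, 0.681, 0.732, -0.0]
contact_force: [0.4, -0.7, -0.9]
gripper_width: 0.648
```

```bash
python3 - <<'E'
from h import *
o=bot.get_obs();print(o["t"],o["eef_pos"],o["tool_rot"],o["contact_force"])
t=cam("top","t31.png",crop=(120,110,300,200),scale=4)
s=cam("side","s31.png",crop=(235,140,305,192),scale=10)
E
```

```text
33.25 [0.61932609 0.28210691 0.19492957] [-1.82587887e-03  6.81296184e-01  7.32005455e-01 -4.35714661e-04] [ 0.38002014 -0.69672667 -0.91498163]
```

View pics/t31.png

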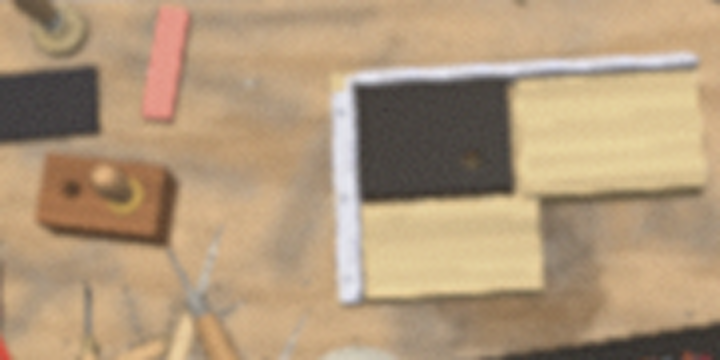

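View pics/s31.png

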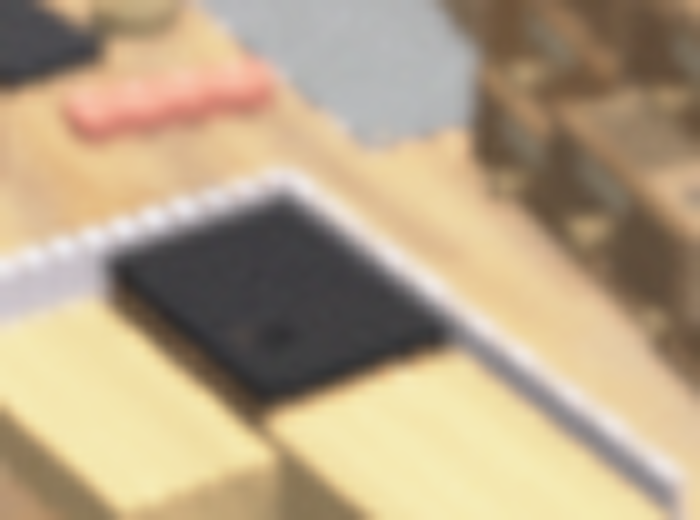

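Request:
step_arm([
  [0,-0.053,0,0,0,0,-0.3],
  [0,-0.053,0,0,0,0,-0.3],
  [0,-0.053,0,0,0,0,-0.3],
  [0,-0.053,-0.03,0,0,0,-0.3],
  [0,-0.053,-0.06,0,0,0,-0.3],
  [0,-0.053,-0.06,0,0,0,-0.3],
])

```text
t: 33.85
eef_pos: [0.6185, 0.2193, 0.1314]
tool_rot: [-0.002, 0.686, 0.728, -0.004]
contact_force: [-1.4, -0.6, -1.0]
gripper_width: 0.65
```

```bash
python3 - <<'E'
from h import *
o=bot.get_obs();print(o["t"],o["eef_pos"],o["tool_rot"],o["contact_force"])
s=cam("side","s32.png",crop=(190,100,260,160),scale=10)
E
```

```text
33.85 [0.61848637 0.21929362 0.13140898] [-0.00207099  0.68596778  0.7276172  -0.00413835] [-1.35462231 -0.57854626 -0.96910358]
```

View pics/s32.png

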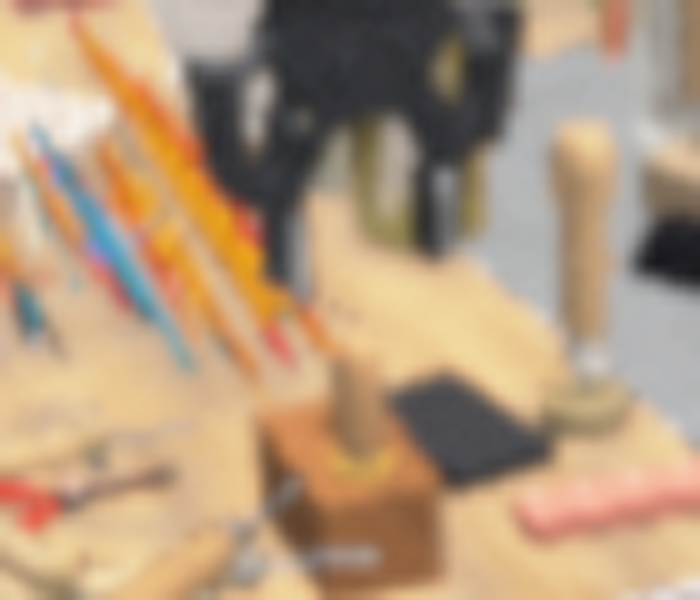

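Request:
step_arm([
  [0,0,0,0,0,0,-0.3],
  [0,0,0,0,0,0,-0.3],
  [0,0,0,0,0,0,-0.3],
])

```text
t: 34.15
eef_pos: [0.6235, 0.2212, 0.1386]
tool_rot: [0.001, 0.685, 0.728, 0.001]
contact_force: [0.6, -0.4, 0.1]
gripper_width: 0.658
```

Request:
step_arm([
  [-0.004,0.0075,0,0,0,0,-0.3],
  [-0.004,0.0075,-0.01,0,0,0,-0.3],
  [-0.004,0.0075,-0.02,0,0,0,-0.3],
  [-0.004,0.0075,-0.025,0,0,0,-0.3],
  [-0.004,0.0075,-0.025,0,0,0,-0.3],
  [-0.004,0.0075,-0.025,0,0,0,-0.3],
])

```text
t: 34.65
eef_pos: [0.6179, 0.2284, 0.1108]
tool_rot: [-0.0, 0.685, 0.728, -0.001]
contact_force: [-0.5, 0.1, 0.3]
gripper_width: 0.649
```

```bash
python3 - <<'E'
from h import *
o=bot.get_obs();print(o["t"],o["eef_pos"],o["tool_rot"],o["contact_force"])
s=cam("side","s33.png",crop=(190,100,260,160),scale=10)
E
```

```text
34.65 [0.61792124 0.22836577 0.11078385] [-1.27763816e-04  6.85390634e-01  7.28175188e-01 -7.47414504e-04] [-0.4674087   0.09608152  0.25232971]
```

View pics/s33.png

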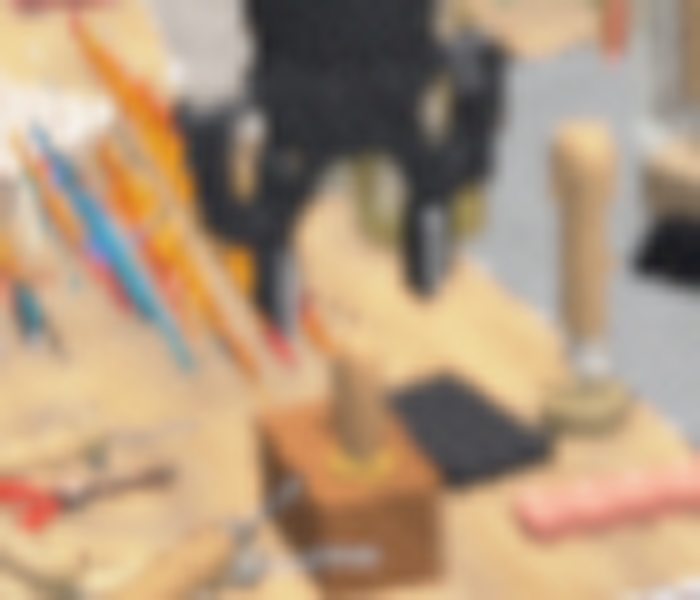

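Request:
step_arm([
  [0.001,0,-0.012,0,0,0,-0.3],
  [0.001,0,-0.024,0,0,0,-0.3],
  [0.001,0,-0.036,0,0,0,-0.3],
  [0.001,0,-0.047,0,0,0,-0.3],
  [0.001,0,-0.047,0,0,0,-0.3],
  [0.001,0,-0.047,0,0,0,-0.3],
])

```text
t: 35.2
eef_pos: [0.6186, 0.2284, 0.0633]
tool_rot: [-0.0, 0.685, 0.728, -0.001]
contact_force: [-1.0, 0.2, 0.4]
gripper_width: 0.651
```

```bash
python3 - <<'E'
from h import *
o=bot.get_obs();print(o["t"],o["eef_pos"],o["tool_rot"],o["contact_force"])
s=cam("side","s34.png",crop=(190,100,260,160),scale=10)
E
```

```text
35.2 [0.61860222 0.22839816 0.06330325] [-3.29086583e-04  6.85302343e-01  7.28257819e-01 -1.06753726e-03] [-1.04488507  0.20191241  0.40781619]
```

View pics/s34.png

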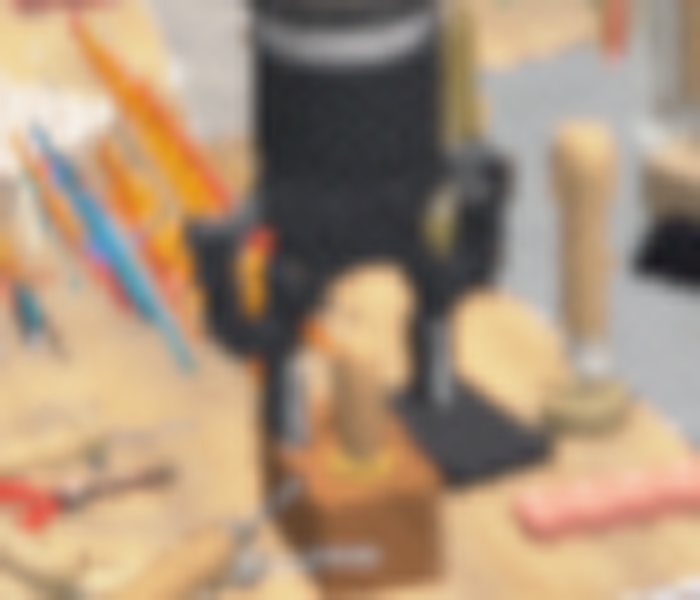

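Well centred around the handle. Close.

Request:
step_arm([
  [0,0,0,0,0,0,1],
  [0,0,0,0,0,0,1],
  [0,0,0,0,0,0,1],
  [0,0,0,0,0,0,1],
  [0,0,0,0,0,0,1],
  [0,0,0,0,0,0,1],
  [0,0,0,0,0,0,1],
], force=50)

```text
t: 35.83
eef_pos: [0.6199, 0.2289, 0.0653]
tool_rot: [0.0, 0.685, 0.728, 0.001]
contact_force: [-0.6, -0.2, 5.8]
gripper_width: 0.232
```

Request:
step_arm([
  [0,0,0.01,0,0,0,1],
  [0,0,0.025,0,0,0,1],
  [0,0,0.045,0,0,0,1],
  [0,0,0.065,0,0,0,1],
  [0,0,0.08,0,0,0,1],
  [0,0,0.08,0,0,0,1],
  [0,0,0.08,0,0,0,1],
])

```text
t: 36.42
eef_pos: [0.6196, 0.2289, 0.1459]
tool_rot: [0.0, 0.685, 0.728, 0.001]
contact_force: [0.0, 0.7, -1.0]
gripper_width: 0.231
```

```bash
python3 - <<'E'
from h import *
o=bot.get_obs();print(o["t"],o["eef_pos"],o["tool_rot"],o["contact_force"])
s=cam("side","s35.png",crop=(190,90,260,150),scale=10)
E
```

```text
36.4167 [0.61959861 0.22889664 0.14589123] [1.35118012e-04 6.85283210e-01 7.28276175e-01 8.46835468e-04] [ 0.02738635  0.68527261 -1.04690668]
```

View pics/s35.png

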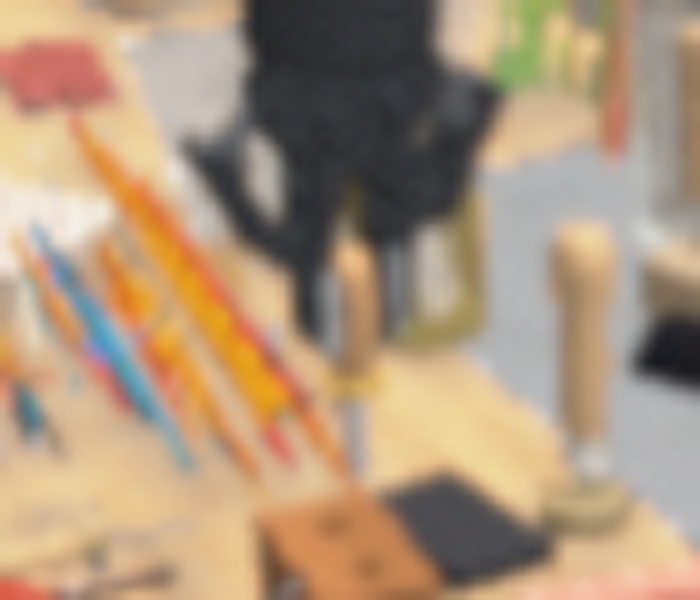

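```bash
python3 - <<'E'
from fit import *
c=bot.read_camera("top"); s=bot.read_camera("side")
np.savez("c3.npz",**{"t_"+k:np.array(v) for k,v in c.items()},**{"s_"+k:np.array(v) for k,v in s.items()})
p0=np.load("p0.npy"); p0[3:12]=0
CT=(195,115,305,195);CS=(215,150,315,215)
def P(a):
    p=p0.copy(); p[0]+=a[0]*.001;p[1]+=a[1]*.001;p[2]+=a[2]*.01;p[9]=a[3]*.001;p[10]=a[4]*.001;p[11]=a[5]*.01; return p
zs=(.018,.028,.036)
x0=np.array([0,0,0,0,0,0,.5,0.]);sx=np.vstack([x0,x0+np.diag([2,2,2,2,2,2,.7,.7])])
def run(f,n):
    r=minimize(f,x0[:n],method="Nelder-Mead",options=dict(initial_simplex=sx[:n+1,:n],maxiter=400,xatol=.03,fatol=.01));return r
def hole(a):
    p=P(a);return T(np.array([[-.018,-.026,.046]]),comp(p[:3],p[9:12]))[0]
r=run(lambda a:cost(c,P(a),CT,zs=zs),6);print("top",r.fun,np.round(r.x,2),hole(r.x))
r=run(lambda a:cost(c,P(a),CT,zs=zs)+cost(s,P(a),CS,a[6:8],zs=zs),8);print("both",r.fun,np.round(r.x,2),hole(r.x))
p=P(r.x)
# what is in hole / direct centroid of hole in top image
im=c["color"][140:158,228:247].astype(int).sum(2);print(im)
E
```

```text
top 202.36012454177012 [-0.05  0.23  0.08 -0.42 -1.07  1.07] [ 0.64533049 -0.01228013  0.046     ]
both 305.54336199209865 [-0.    1.49  0.2  -0.38 -2.68  0.73  0.58  0.17] [ 0.64545515 -0.01259437  0.046     ]
[[218 209 212 207 207 210 213 216 203 207 200 214 211 205 210 223 205 201
  242]
 [207 211 203 220 201 214 214 213 218 207 208 214 217 218 209 209 206 211
  235]
 [208 202 207 211 206 203 210 199 219 211 209 201 210 206 209 214 214 218
  220]
 [208 205 209 203 220 204 216 212 214 209 207 219 213 228 214 206 211 211
  228]
 [211 208 215 215 193 207 217 201 206 213 207 203 210 213 199 207 212 211
  222]
 [198 210 217 210 202 216 202 216 210 209 213 219 215 212 213 215 211 208
  226]
 [204 211 207 198 210 197 213 212 194 193 194 205 214 208 216 216 209 220
  217]
 [201 191 208 212 205 197 220 206 208 197 194 198 198 211 213 203 219 212
  213]
 [208 208 211 196 207 202 208 201 208 201 206 201 195 196 214 213 218 211
  214]
 [202 217 214 212 211 210 207 209 218 230 220 202 196 198 208 216 203 203
  222]
 [212 206 212 206 200 207 214 234 231 247 254 223 211 203 209 214 221 216
  200]
 [212 208 223 209 205 201 209 225 229 256 256 239 209 201 215 215 214 203
  217]
 [201 206 203 205 212 217 215 213 231 238 232 227 213 214 210 214 221 213
  206]
 [201 216 211 204 218 222 214 216 211 216 222 215 217 225 209 206 206 201
  221]
 [206 220 206 204 202 214 207 201 216 212 207 206 213 213 219 220 220 210
  210]
 [209 213 210 215 219 210 218 214 200 207 211 217 204 210 209 206 207 202
  203]
 [209 200 201 199 205 205 192 217 200 199 205 193 197 202 189 184 189 186
  193]
 [188 188 197 187 197 181 176 184 188 180 176 178 184 177 180 180 188 180
  182]]
```

Request:
step_arm([
  [0.0038,-0.035,0,0,0,0,1],
  [0.0076,-0.07,0,0,0,0,1],
  [0.0114,-0.105,0,0,0,0,1],
  [0.0152,-0.14,0,0,0,0,1],
  [0.019,-0.175,0,0,0,0,1],
  [0.0225,-0.207,0,0,0,0,1],
  [0.0262,-0.2414,0,0,0,0,1],
  [0.0262,-0.2414,0,0,0,0,1],
  [0.0262,-0.2414,0,0,0,0,1],
  [0.0262,-0.2414,0,0,0,0,1],
])

```text
t: 37.4
eef_pos: [0.645, -0.0121, 0.1436]
tool_rot: [-0.001, 0.685, 0.728, -0.0]
contact_force: [0.4, 0.5, -2.1]
gripper_width: 0.232
```

Request:
step_arm([
  [0,0,-0.01,0,0,0,1],
  [0,0,-0.02,0,0,0,1],
  [0,0,-0.028,0,0,0,1],
  [0,0,-0.032,0,0,0,1],
  [0,0,-0.032,0,0,0,1],
  [0,0,-0.032,0,0,0,1],
])

```text
t: 37.9
eef_pos: [0.6453, -0.0125, 0.1121]
tool_rot: [-0.0, 0.685, 0.728, -0.0]
contact_force: [-0.3, -1.1, -1.8]
gripper_width: 0.23
```

```bash
python3 - <<'E'
from h import *
o=bot.get_obs();e=o["eef_pos"];print(o["t"],e,o["tool_rot"],o["contact_force"])
s=cam("side","s36.png",crop=(238,145,288,182),scale=14)
tip=np.array([e[0],e[1],e[2]-.0593])
for nm,P in(("tip",tip),("hole",[.6454,-.0124,.046])): print(nm,(proj(s,P)[0]-[238,145]+.5)*14)
E
```

```text
37.9 [ 0.64526207 -0.01245339  0.11209577] [-2.29324779e-04  6.85172527e-01  7.28380678e-01 -3.78062631e-04] [-0.28205814 -1.11706496 -1.8089945 ]
tip [332.24805785 381.0114152 ]
hole [332.40612762 403.08691571]
```

View pics/s36.png

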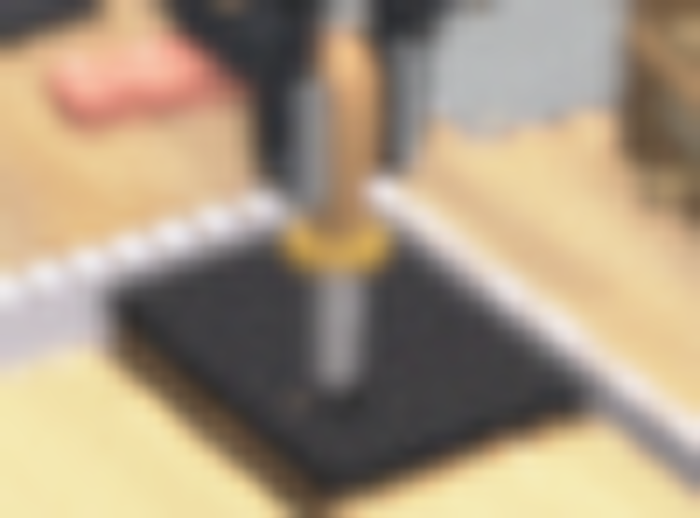

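Request:
step_arm([
  [0.0005,0,-0.005,0,0,0,1],
  [0.0005,0,-0.008,0,0,0,1],
  [0.0005,0,-0.011,0,0,0,1],
  [0.0005,0,-0.011,0,0,0,1],
])

```text
t: 38.28
eef_pos: [0.6456, -0.0125, 0.1009]
tool_rot: [-0.0, 0.685, 0.728, -0.0]
contact_force: [0.2, -0.6, -0.9]
gripper_width: 0.232
```

Request:
step_arm([
  [0,0,-0.004,0,0,0,1],
  [0,0,-0.008,0,0,0,1],
  [0,0,-0.011,0,0,0,1],
  [0,0,-0.011,0,0,0,1],
])

```text
t: 38.62
eef_pos: [0.6457, -0.0125, 0.0898]
tool_rot: [-0.0, 0.685, 0.728, -0.0]
contact_force: [0.2, 0.1, -1.4]
gripper_width: 0.234
```

Request:
step_arm([
  [0,0,-0.004,0,0,0,1],
  [0,0,-0.008,0,0,0,1],
  [0,0,-0.011,0,0,0,1],
  [0,0,-0.014,0,0,0,1],
  [0,0,-0.014,0,0,0,1],
])

```text
t: 39.03
eef_pos: [0.6457, -0.0125, 0.0758]
tool_rot: [-0.0, 0.685, 0.728, -0.0]
contact_force: [-0.2, 0.2, -0.1]
gripper_width: 0.231
```

Request:
step_arm([
  [0,0,-0.003,0,0,0,1],
  [0,0,-0.006,0,0,0,1],
  [0,0,-0.009,0,0,0,1],
  [0,0,-0.0105,0,0,0,1],
  [0,0,-0.0105,0,0,0,1],
])

```text
t: 39.45
eef_pos: [0.6462, -0.0124, 0.0657]
tool_rot: [0.0, 0.685, 0.728, 0.0]
contact_force: [0.3, 0.5, -1.3]
gripper_width: 0.231
```

```bash
python3 - <<'E'
from h import *
o=bot.get_obs();e=o["eef_pos"];print(o["t"],e,o["tool_rot"],o["contact_force"])
s=cam("side","s37.png",crop=(238,145,288,182),scale=14)
E
```

```text
39.45 [ 0.64615462 -0.01239632  0.06574994] [2.26173432e-05 6.85204573e-01 7.28350659e-01 1.02897008e-04] [ 0.34825546  0.52462403 -1.30802354]
```

View pics/s37.png

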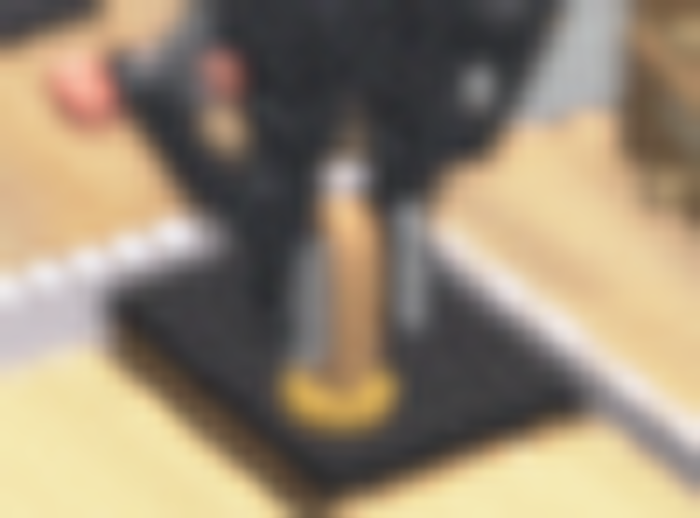

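Request:
step_arm([
  [0,0,-0.001,0,0,0,1],
  [0,0,-0.002,0,0,0,1],
  [0,0,-0.002,0,0,0,1],
])

```text
t: 39.75
eef_pos: [0.6465, -0.0126, 0.0653]
tool_rot: [0.0, 0.685, 0.728, 0.001]
contact_force: [-1.5, 1.2, 6.8]
gripper_width: 0.232
```

Request:
step_arm([
  [0,0,0.001,0,0,0,-0.3],
  [0,0,0.001,0,0,0,-0.3],
  [0,0,0.001,0,0,0,-0.3],
  [0,0,0.001,0,0,0,-0.3],
  [0,0,0.02,0,0,0,-0.3],
  [0,0,0.05,0,0,0,-0.3],
  [0,0,0.085,0,0,0,-0.3],
  [0,0,0.12,0,0,0,-0.3],
  [0,0,0.12,0,0,0,-0.3],
])

```text
t: 40.5
eef_pos: [0.6498, -0.0139, 0.1911]
tool_rot: [0.004, 0.686, 0.728, 0.004]
contact_force: [1.3, -0.4, -0.2]
gripper_width: 0.65
```

Request:
step_arm([
  [0,0.03,0,0,0,0,-0.3],
  [-0.02,0.07,0,0,0,0,-0.3],
  [-0.04,0.11,0,0,0,0,-0.3],
  [-0.05,0.15,0,0,0,0,-0.3],
  [-0.05,0.19,0,0,0,0,-0.3],
  [-0.05,0.22,0,0,0,0,-0.3],
  [-0.05,0.22,0,0,0,0,-0.3],
  [-0.05,0.22,0,0,0,0,-0.3],
])

```text
t: 41.17
eef_pos: [0.5953, 0.2105, 0.1834]
tool_rot: [-0.0, 0.683, 0.73, -0.0]
contact_force: [0.7, -1.3, 0.1]
gripper_width: 0.652
```

```bash
python3 - <<'E'
from fit import *
o=bot.get_obs();e=o["eef_pos"];print(o["t"],e,o["contact_force"])
s=cam("side","s38.png",crop=(228,140,298,192),scale=10)
t=cam("top","t38.png",crop=(195,110,305,200),scale=7)
c0=np.load("c0.npz"); 
for nm,im,k in(("t",t,"t_color"),("s",s,"s_color")):
    cv2.imwrite(f"pics/full_{nm}.png",im["color"][:,:,::-1])
print("tip home side px collar",(proj(s,[.6454,-.0124,.05])[0]-[228,140]+.5)*10,(proj(s,[.6454,-.0124,.104])[0]-[228,140]+.5)*10)
E
```

```text
41.1667 [0.59527059 0.21053749 0.18336879] [ 0.73934275 -1.31208654  0.05011175]
tip home side px collar [337.51937681 328.54672563] [338.69144345 199.6046192 ]
```

View pics/s38.png

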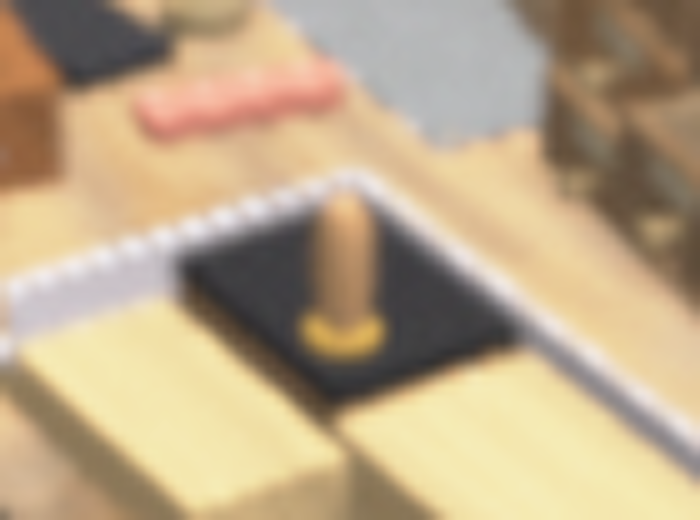

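View pics/t38.png

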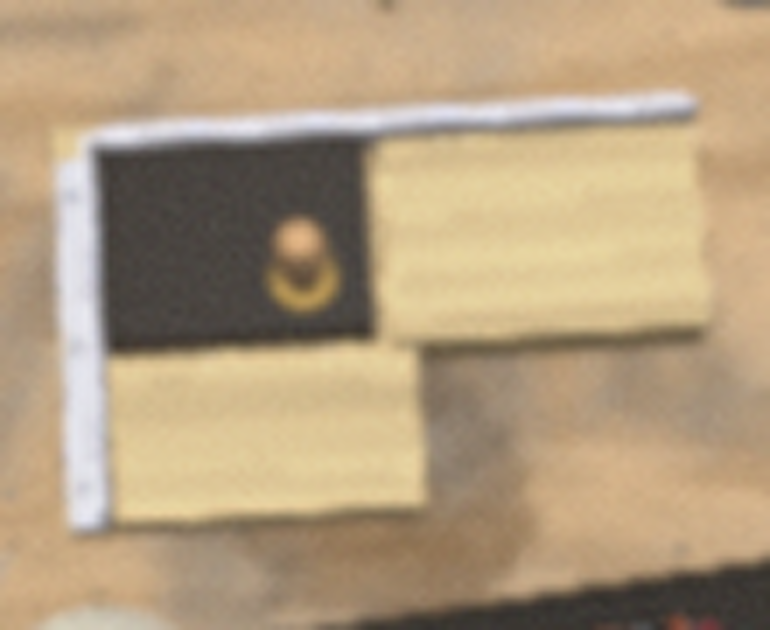

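View pics/full_t.png

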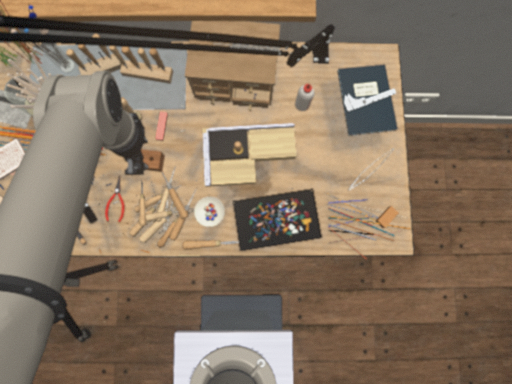

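Request:
step_arm([
  [0,0,0,0,0,0,-0.3],
  [0,0,0,0,0,0,-0.3],
])

```text
t: 41.43
eef_pos: [0.5963, 0.2053, 0.1842]
tool_rot: [0.0, 0.686, 0.727, -0.0]
contact_force: [0.7, 0.1, -0.4]
gripper_width: 0.654
```

```bash
python3 -c "
from station import bot
print(bot.get_obs()['contact_force']); print(bot.hand_in())"
```

```text
[ 0.67543987  0.07567262 -0.39148198]
the job is handed in; nothing more can be done
None
```

I packed and pinned the sheets and handed the job in at about t = 41 s; the hand-in gives no verdict. The lower plate was pressed and dragged into the corner. The cork was then slid in from the front shelf, the upper plate from the side shelf, and the pin put down through all three, released, and the arm moved clear.

- **Forces:** The highest force I read was about 32 N, pressing on the lower plate. Pushing the cork and upper plate against the fences I read 4 to 12 N. These are readings at the end of each move, not continuous.
- **Last pictures:** The pack looks snug against both fences. The pin stands upright with its collar on the upper plate. It went down freely and I felt the collar seat at about 7 N. The bystanders in view look undisturbed; the arm hid a few.
- **Upper plate rotation:** On the first push in, one finger slipped off its edge and the plate turned about 16°. I squared it against the back fence and pushed it home again with a narrower finger spacing.
- **Checks that disagreed:** Camera fits put the upper plate 0 to 0.4 mm from home in x. In y they ranged from 1.1 to 2.7 mm short, though it was felt against the left fence. Finger contact suggested the tray sits about 2 mm further in x than the cameras say. A pose fit of the lower plate after its drag was inconclusive, so I relied on the slipping force and the picture there.
- **Not measured:** I could not check the cork's final position under the plate. I inferred it from the pin passing freely through all the holes.

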